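# Turn a meter's bottom cover feet-up against the terminal box

## Task

The meter's bottom cover has to lie feet-up so that its foot rails can be checked. First stand the reference resistor that is on it upright on the middle of the square mat; then tip the cover up on edge so that it leans by itself against the sloped front of the terminal box, and from there lower it over gently, without letting it drop, until it lies flat on the bench in front of the box with its foot rails up. Leave the clamp meter, the spray can and the screwdriver where they are.

Things in the scene. Friction and masses are not known exactly. Their poses are not given: they have to be found in the camera images.
- cover: Meter's bottom cover, loose, 0.4 kg: aluminium plate 120 (its x) by 150 (y) by 6 mm with two black rubber foot rails on one face, lying on them at the start. Origin: midway between the rails' free ends; z runs from there to the plate (at z = 24 to 30 mm): up at the start, down when turned over (origin then 30 mm above the bench). x points away from the robot, within 0.12 rad of the box's x.
- cover_edge (a point): Middle of the rail-side corner of the cover's edge nearest the robot at the start (cover x = -60, z = 24 mm). It is 24 mm above the bench at the start, as is the plate's whole underside; the opposite edge, 120 mm farther, starts 10 to 36 mm (at its middle) clear of the sloped front of the terminal box.
- cover_rail (a point): Middle of the free end of the foot rail nearest the robot at the start (cover x = -31, z = 0); the other is at x = +31 mm. Each rail is 14 mm wide (x), 110 mm long (y) and stands 24 mm off the plate, leaving 22 mm of bare plate outside it and 48 mm between the rails.
- console: Low terminal box, fixed: 260 mm wide (y), 80 mm high, 160 mm deep. Its front, facing the robot, is a smooth flat face leaning back 22 degrees from vertical, on which the cover can rest. Origin: middle of the foot of that face, on the bench; x points into the box, away from the robot, z up. Terminals and a knob rise 20 mm above its top, 105 mm and more behind the foot.
- console_top (a point): Middle of the top edge of the terminal box's sloped front: 32 mm behind its foot and 80 mm up.
- resistor: Reference resistor, loose, about 0.25 kg: an upright steel can 44 mm across and 62 mm tall with a black lid 45 mm across up to 70 mm and two brass posts 9 mm across on it up to 82 mm. It starts standing on the cover. Origin: centre of its base, z up its axis.
- mat: Square mat, fixed: 100 by 100 mm, 4 mm thick, cork top with black rubber rim, to the left or right of the cover. Origin: its centre on the bench.
- clamp_meter: Clamp meter lying flat, loose, on the other side of the cover from the mat: grey body 110 by 55 by 30 mm (with a dial up to 36 mm) and a red jaw ring 86 mm across. Origin on the bench below the middle of its 190 mm length. Leave alone.
- cleaner: Spray can standing upright, 52 mm across, 130 mm tall, loose. Origin: centre of its base. Leave alone.
- screwdriver: Screwdriver lying on the bench, loose, to the right. Leave alone.
Not all that is in view belongs to the job. Of the things that look like the cover, take the one that is farthest from the robot's base at the start. There is more than one size of the resistor; the job needs the smaller.

How it is judged:
By the outcome, as a careful person would: the job done as asked, in the order asked, and still so for the second after the job is handed in, with the robot touching nothing.
It also fails if it takes over 72 s, if anything falls off the work surface, if the arm or the gripper's body presses on something with over 40 N, if the wrist force passes 120 N, or if a joint passes its speed limit or range.

## Robot

A 6-joint arm with a two-finger parallel gripper is mounted at the origin on the work surface. World frame = base frame: x ahead of the robot, y to its left, z up, the work surface at z = 0. Lengths are in m, angles in rad, forces in N, time in s.
With the tool pointing down it reaches from about 0.425 to 0.95 m from the base axis. Payload 3.5 kg.
Tool frame: the origin (TCP) lies midway between the tips of the shut fingers; the grasp point (between the pads) lies 19 mm behind it; z points along the fingers, y is the line along which they close (so a half turn about z gives the same grasp; the last joint's range is limited). The gripper opens to 85 mm and grips with 20 to 120 N. Pads are 22 mm wide; open, the fingers measure 114 mm over their backs; the gripper's body (76 mm by 85 mm) begins 54 mm behind the grasp point. The pads swing forward as they close: fully open they stand 13 mm farther back than shut.
Start: joints at [-1.359, 0.286, 1.577, -0, 1.279, -0.15], TCP at [0.239, -0.631, 0.231] pointing down, gripper open.
Joint ranges: [-2.77, 2.77], [-0.9, 2.22], [0.21, 2.48], [-1.53, 4.67], [0.24, 2.81], [-2.84, 2.84]. Speed limits (rad/s): [2.79, 2.79, 3.14, 3.14, 3.14, 3.14].

## Interface

Orientations are given as a unit quaternion [x, y, z, w].
In Python, from plant import ctrl, cams, order gives the robot as it stands.
- The arm moves only by the tool move_arm, never from a script. Its argument "plan" is one flat list of numbers, 7 for each row, row after row: the shift along the world's x, y, z in mm, then the turn, a rotation vector about the world's x, y, z in degrees, then the finger opening in mm, from 0 to 85.4. A call has 1 to 12 rows; each row shifts and turns the commanded pose from where the row before left it; what a row does not reach is not made up. A row lasts 1/10 s, in which the tool goes at most 50 mm and 8.59 degrees, less where a joint would pass 70% of its speed; a pose out of reach is approached as far as the arm can. A call is refused whole if a number of a shift passes 50 or a number of a turn 8.59, either way. A call with a gripper value outside its range is refused whole. The fingers move at their own pace and stop on an object; "newtons" is the grip in N (left out, the last holds). Time passes only in rows, so rows that do not move let the fingers close. It gives the time, the measured TCP pose, the force, the opening and the grip force at its end, in the units of the state.
- ctrl.get_state(): the state, without advancing time (a new reading comes with each control period).
- cams.read_camera(name): name is "scene" or "top" or "wrist"; returns a dict with "color" (420x560x3 uint8, red, green, blue), "fov_y" (degrees; the focal length in pixels is half the picture's height over the tangent of half this angle, whatever the lens; pixels are square), "cx", "cy" (the principal point, pixels), "origin" and "orientation" of the camera in the world; the wrist camera has in their place "T_tool_cam" (4x4, takes a point from camera to tool coordinates, whose origin is the TCP and whose axes are the flange's). Camera axes: x right, y up, looking along -z (the intrinsics and any distortion apply to the point x, -y, -z); pixel columns grow to the right and rows downward; lengths in m; the calibration is good to about 2 mm. The wrist camera is an equidistant fisheye: a pixel r from the principal point sees the ray r / f radians off the axis. A picture is of the moment at which its call begins: read the wrist's pose just before it. There is no depth.
- order.sign_off(): hands the job in; it is judged then, once.
The state is a dict: "time": time; "qpos": joint angles; "dq": joint speeds; "joint_efforts": joint torques, N m; "eef_pos": TCP position; "tcp_rot": TCP orientation; "contact_force": force on the tool from outside, world axes, zero at the start; "wrist_torque": the same for the moment, N m; "opening": opening from 0.0 (shut) to 1.0 (fully open); "finger_force": force on a finger pad.
Only numpy, scipy, OpenCV 4.12 (cv2) and the standard library are available. Lean on these libraries where they do the work, as an engineer would, in place of code of your own. Each camera call takes 0.05 s, during which the arm holds its last target. There are 200 camera calls.

## Working session

There is one attempt and no reset: what is moved stays moved. The work goes in short steps, Python scripts to look and compute and a tool call to move; the robot and the scene stay as the last step left them, time stands still between calls to the robot, and variables do not carry over. Pictures are saved under pics/ and viewed, at most 10 in all, crops included, and the job is handed in when it is done.

Besides the shell and the picture viewer there is one more tool, called after "Emit:" as name(argument=value, ...) on one line, values as JSON. move_arm: Moves the arm, as the interface text tells. Its arguments: {"type":"object","properties":{"plan":{"type":"array","items":{"type":"number"}},"newtons":{"type":"number"}},"required":["plan"]}

```bash
ls; mkdir -p pics; python3 - <<'E'
from plant import ctrl,cams
import cv2
s=ctrl.get_state();print(s)
for n in ["scene","top"]:
    d=cams.read_camera(n);cv2.imwrite(f"pics/{n}0.png",d["color"][...,::-1]);print(n,{k:v for k,v in d.items() if k!="color"})
d=cams.read_camera("wrist");print({k:v for k,v in d.items() if k!="color"})
E
```

```text
pics
{'time': 0.0, 'qpos': array([-1.35904353e+00,  2.87211684e-01,  1.57817829e+00, -2.50859060e-05,
        1.27861308e+00, -1.49975661e-01]), 'dq': array([-1.52849580e-03,  1.97522761e-03,  5.89364586e-04, -2.31584380e-04,
       -1.57223076e-05, -7.30069520e-04]), 'joint_efforts': array([-1.57266353e-03, -4.05986774e+01, -2.92627949e+01, -1.86964189e-04,
        5.85495494e-03,  1.39592807e-06]), 'eef_pos': array([ 0.23877332, -0.63064964,  0.22991581]), 'tcp_rot': array([ 9.83687236e-01,  1.79883211e-01, -4.92222090e-05, -1.20425322e-03]), 'contact_force': array([ 0.48802474,  0.00865291, -0.97059797]), 'wrist_torque': array([ 0.00515709,  0.04242037, -0.06750028]), 'finger_force': 0.0, 'opening': 0.9983784426030465}
scene {'fov_y': 55.541499822412504, 'cx': 275.61812751220907, 'cy': 209.94483322033614, 'origin': array([ 1.23141512, -0.21991106,  0.59911122]), 'orientation': array([0.36629908, 0.27367829, 0.51340497, 0.72618215])}
top {'fov_y': 44.456482765298524, 'cx': 287.2570543799521, 'cy': 219.84515727856555, 'origin': array([ 0.38761588, -0.00776919,  1.38739637]), 'orientation': array([-0.04120279,  0.03093994,  0.71527774, -0.69693816])}
{'fov_y': 65.70646984690485, 'cx': 277.29592879276066, 'cy': 212.9143721134814, 'T_tool_cam': array([[ 1.35862627e-03,  9.57746495e-01,  2.87610510e-01,
         7.21774203e-02],
       [ 9.99999076e-01, -1.31723978e-03, -3.37411982e-04,
        -1.05283618e-03],
       [ 5.56968617e-05,  2.87610703e-01, -9.57747399e-01,
        -1.42395586e-01],
       [ 0.00000000e+00,  0.00000000e+00,  0.00000000e+00,
         1.00000000e+00]])}
```

View pics/scene0.png

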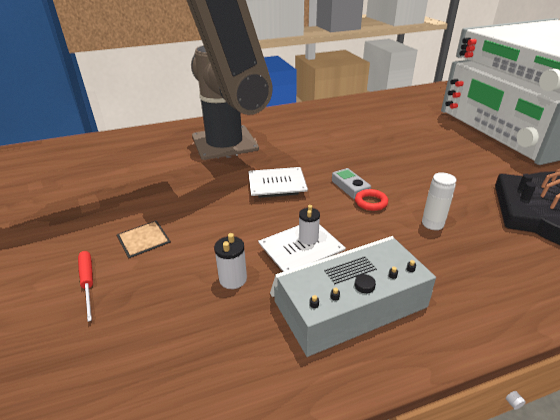

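View pics/top0.png

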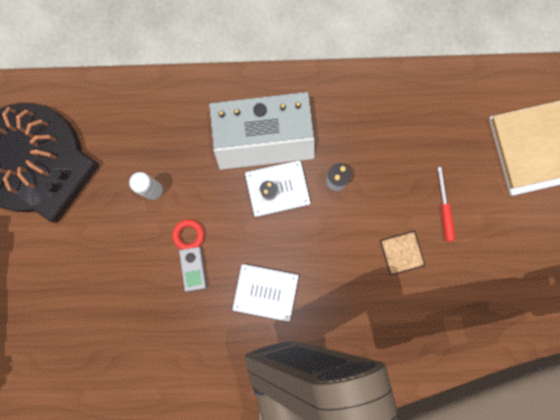

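The top view shows the target cover at about (278,188) with the small resistor on it at (268,188). The box is at (262,130), the larger resistor at (340,178), the mat at (403,252), the second cover at (266,293) and the clamp meter at (190,255). The scene view agrees. Next I'll measure them from both views.

```bash
cat > h.py <<'E'
import numpy as np, cv2
from scipy.spatial.transform import Rotation as R
from plant import ctrl,cams
def grab(n):
    s=ctrl.get_state(); d=cams.read_camera(n); d["f"]=210/np.tan(np.radians(d["fov_y"]/2)); d["s"]=s
    if n=="wrist":
        T=np.eye(4);T[:3,:3]=R.from_quat(s["tcp_rot"]).as_matrix();T[:3,3]=s["eef_pos"];T=T@d["T_tool_cam"]
        d["o"],d["M"]=T[:3,3],T[:3,:3]
    else: d["o"],d["M"]=d["origin"],R.from_quat(d["orientation"]).as_matrix()
    d["fish"]=n=="wrist"
    d["hsv"]=cv2.cvtColor(d["color"],cv2.COLOR_RGB2HSV)
    return d
def ray(d,p):
    u,v=(p[0]-d["cx"])/d["f"],(p[1]-d["cy"])/d["f"]
    if d["fish"]:
        r=np.hypot(u,v)+1e-9; k=np.sin(r)/r; c=np.array([u*k,-v*k,-np.cos(r)])
    else: c=np.array([u,-v,-1.])
    w=d["M"]@c; return w/np.linalg.norm(w)
def on(d,p,z):
    w=ray(d,p); return d["o"]+w*(z-d["o"][2])/w[2]
def pix(d,P):
    c=d["M"].T@(np.asarray(P,float)-d["o"]); x,y,z=c[0],-c[1],-c[2]
    if d["fish"]:
        r=np.hypot(x,y)+1e-12; t=np.arctan2(r,z)/r; return np.array([d["cx"]+d["f"]*t*x,d["cy"]+d["f"]*t*y])
    return np.array([d["cx"]+d["f"]*x/z,d["cy"]+d["f"]*y/z])
def tri(d1,p1,d2,p2):
    A=[];b=[]
    for d,p in((d1,p1),(d2,p2)):
        w=ray(d,p);Q=np.eye(3)-np.outer(w,w);A.append(Q);b.append(Q@d["o"])
    return np.linalg.lstsq(np.vstack(A),np.hstack(b),rcond=None)[0]
def blobs(m,amin=30,box=None):
    m=m.astype(np.uint8)*255
    if box: k=np.zeros_like(m);x0,y0,x1,y1=box;k[y0:y1,x0:x1]=1;m=m*k
    cs=cv2.findContours(m,cv2.RETR_EXTERNAL,cv2.CHAIN_APPROX_NONE)[0]
    return sorted([c for c in cs if cv2.contourArea(c)>amin],key=cv2.contourArea,reverse=True)
E
python3 - <<'E'
from h import *
np.set_printoptions(precision=4,suppress=True)
t=grab("top");s=grab("scene")
H=t["hsv"].astype(int)
print("samples cover",H[175,260],H[200,290],"box top",H[110,240],"front",H[155,230],"wood",H[230,300])
w=(H[...,1]<25)&(H[...,2]>200)
for c in blobs(w,100,(190,60,420,340)):
    r=cv2.minAreaRect(c); print("white",r,[on(t,p,.03)[:2].round(4).tolist() for p in cv2.boxPoints(r)])
b=(H[...,0]>5)&(H[...,0]<25)&(H[...,1]>60)&(H[...,2]>150)
for c in blobs(b,1,(180,60,440,290)):
    r=cv2.minAreaRect(c); print("brass/cork",r, on(t,r[0],.004))
H=s["hsv"].astype(int)
w=(H[...,1]<25)&(H[...,2]>200)
for c in blobs(w,100,(240,150,350,280)):
    r=cv2.minAreaRect(c); print("scene white",r,cv2.approxPolyDP(c,5,True)[:,0].tolist())
print("scene cover sample",H[240,275],H[185,260],"box",H[280,290])
for n,d,bx,k in(("top",t,(200,85,330,225),5),("scene",s,(205,195,445,350),3)):
    y0,y1,x0,x1=bx[1],bx[3],bx[0],bx[2]
    cv2.imwrite(f"pics/{n}_crop.png",cv2.resize(d["color"][y0:y1,x0:x1,::-1],None,fx=k,fy=k,interpolation=cv2.INTER_CUBIC)) 
E
```

```text
samples cover [  0   0 255] [  0   0 255] box top [ 93  15 175] front [ 15   3 204] wood [ 10 110 150]
white ((267.3654479980469, 177.63235473632812), (72.5247573852539, 99.60773468017578), 83.34557342529297) [[0.7289, 0.2039], [0.7529, -0.064], [0.5565, -0.0804], [0.5327, 0.1835]]
white ((265.0192565917969, 292.4038391113281), (57.854251861572266, 47.06786346435547), 11.309932708740234) [[0.2945, 0.1604], [0.4141, 0.1343], [0.3806, -0.0143], [0.2618, 0.0129]]
white ((195.0, 259.5), (21.0, 10.0), 90.0) [[0.4562, 0.2697], [0.4555, 0.2431], [0.4002, 0.2435], [0.4009, 0.27]]
brass/cork ((309.54229736328125, 223.02296447753906), (106.08881378173828, 259.0167236328125), 89.46454620361328) [ 0.5193 -0.0495  0.004 ]
brass/cork ((309.45477294921875, 68.59823608398438), (18.635467529296875, 259.51019287109375), 88.15238952636719) [ 0.9517 -0.062   0.004 ]
brass/cork ((402.28900146484375, 252.46331787109375), (34.960662841796875, 34.385963439941406), 73.3007583618164) [ 0.4335 -0.2954  0.004 ]
brass/cork ((328.7376708984375, 87.87295532226562), (13.784004211425781, 119.09597778320312), 86.8891
[... 6208 characters left out ...]
brass/cork ((406.1000671386719, 98.70001220703125), (2.2360680103302, 1.3416407108306885), 63.43495178222656) [ 0.8571 -0.3262  0.004 ]
brass/cork ((237.0, 91.5), (1.0, 2.0), 90.0) [0.8921 0.1413 0.004 ]
scene white ((303.8999938964844, 245.70004272460938), (43.00697326660156, 82.85166931152344), 71.56504821777344) [[259, 240], [284, 271], [277, 277], [349, 253], [330, 256], [344, 247], [320, 225], [319, 242], [305, 245], [313, 247], [308, 250], [296, 242], [298, 225]]
scene white ((277.26470947265625, 180.058837890625), (23.684335708618164, 56.18051528930664), 85.42607879638672) [[300, 168], [249, 172], [251, 194], [306, 189]]
scene cover sample [  0   0 255] [ 30   1 255] box [ 78   7 189]
```

View pics/scene_crop.png

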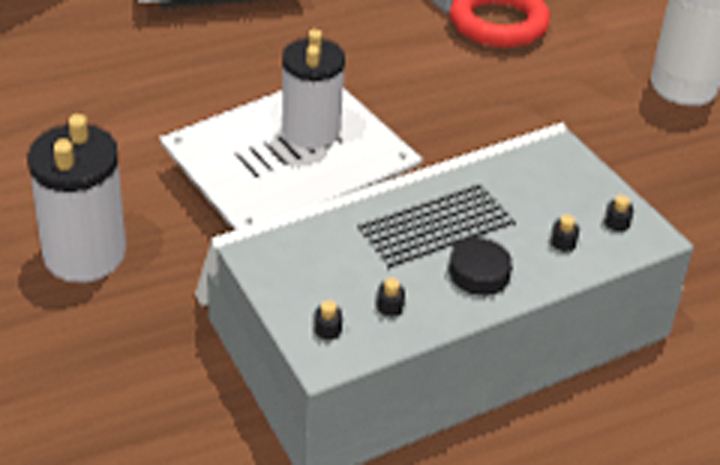

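The crop shows the small resistor standing on the cover at about (309,225) in full-frame pixels. The box's top front edge runs from about (277,275) to (392,237), and the larger resistor is at (230,263).

```bash
python3 - <<'E'
from h import *
np.set_printoptions(precision=4,suppress=True)
t=grab("top");s=grab("scene")
H=t["hsv"].astype(int)
w=(H[...,1]<25)&(H[...,2]>232)
for c in blobs(w,100,(235,150,325,225)):
    r=cv2.minAreaRect(cv2.convexHull(c)); P=np.array([on(t,p,.03)[:2] for p in cv2.boxPoints(r)])
    print("cover",r,P.tolist(),P.mean(0),np.linalg.norm(P-np.roll(P,1,0),axis=1))
# box front (V 190-225) below-top band
w=(H[...,1]<30)&(H[...,2]>190)&(H[...,2]<232)
for c in blobs(w,150,(200,120,330,175)):
    r=cv2.minAreaRect(c); print("front",r,[(on(t,p,0)[:2].round(4).tolist(),on(t,p,.08)[:2].round(4).tolist()) for p in cv2.boxPoints(r)])
w=(H[...,2]<70)
for c in blobs(w,50,(245,165,360,215)):
    e=cv2.fitEllipse(c); print("lid top",e,on(t,e[0],.1),on(t,e[0],.07))
H2=s["hsv"].astype(int); w=(H2[...,2]<70)
for c in blobs(w,50,(205,200,335,260)):
    e=cv2.minAreaRect(c); print("lid scene",e)
# brass tops
b=lambda H:(H[...,0]>12)&(H[...,0]<28)&(H[...,1]>110)&(H[...,2]>150)
for c in blobs(b(H),3,(250,160,360,215)): print("brass top",c.mean(0)[0])
for c in blobs(b(H2),3,(205,195,335,265)): print("brass scene",cv2.boundingRect(c))
# cork
c=blobs((H[...,2]>150)&(H[...,0]<25)&(H[...,1]>40),300,(370,225,432,285))
for q in c: 
    r=cv2.minAreaRect(q); print("mat",r,on(t,r[0],.004))
E
```

```text
cover ((277.2730712890625, 187.80157470703125), (43.96962356567383, 55.848514556884766), 77.19573211669922) [[0.6575045252532641, 0.11994212454255253], [0.6871030189186756, -0.027085070402233832], [0.5702634279447998, -0.04980835873641479], [0.5410178325804085, 0.09593559138881615]] [0.614  0.0347] [0.1189 0.15   0.119  0.1486]
front ((263.2964782714844, 140.94692993164062), (48.625389099121094, 99.57894134521484), 86.18592071533203) [([0.8141, 0.2125], [0.7895, 0.1998]), ([0.8247, -0.0636], [0.7995, -0.0604]), ([0.6878, -0.0684], [0.6704, -0.0649]), ([0.677, 0.2049], [0.6604, 0.1927])]
lid scene ((228.5, 247.5), (21.0, 29.0), 90.0)
lid scene ((309.0, 214.5), (13.0, 20.0), 90.0)
brass top [342.3077 168.7692]
brass top [336.8462 177.1538]
brass scene (223, 232, 11, 19)
brass scene (307, 204, 6, 13)
mat ((402.3216857910156, 252.4936065673828), (34.87575912475586, 34.31142044067383), 73.61045837402344) [ 0.4334 -0.2955  0.004 ]
```

View pics/top_crop.png

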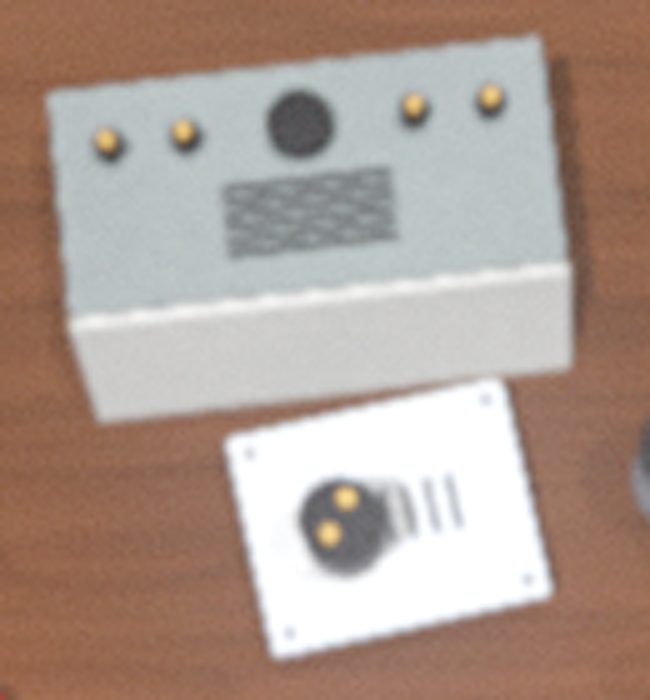

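The ×5 crop (offset 200,85) gives these points:
- **Box:** top front edge from (72,323) to (570,265), foot line from (100,422) to (572,367).
- **Cover corners:** (230,437), (502,380), (551,598) and (273,658).
- **Resistor lid:** centre (344,526).

```bash
python3 - <<'E'
from h import *
np.set_printoptions(precision=4,suppress=True)
t=grab("top");s=grab("scene")
c=lambda x,y:(200+(x-2)/5,85+(y-2)/5)
T=[on(t,c(*p),.08)[:2] for p in((72,323),(570,265))];F=[on(t,c(*p),0)[:2] for p in((100,422),(572,367))]
for n,(a,b) in(("top edge",T),("foot",F)):
    print(n,a,b,"mid",(a+b)/2,"len",np.linalg.norm(a-b),"yaw",np.arctan2((a-b)[1],(a-b)[0])-np.pi/2)
C=np.array([on(t,c(*p),.03)[:2] for p in((230,437),(502,380),(551,598),(273,658))])
print("cover",C,C.mean(0)); a,b=(C[0]+C[1])/2,(C[2]+C[3])/2
print("yaw",np.arctan2(*(a-b)[::-1]),np.arctan2(*(C[0]-C[1]+C[3]-C[2])[::-1])-np.pi/2,"far mid",a,"near mid",b)
p=c(344,526);print("res lid",on(t,p,.1), "tri",tri(t,p,s,(309,215)))
# far plate corner triangulated with scene crop (x3, off 205,195): far-right(its robot view) corners
k=lambda x,y:(205+(x-1)/3,195+(y-1)/3)
print("tri near-right corner",tri(t,c(551,598),s,k(163,138)),"box top corners",tri(t,c(570,265),s,k(213,240)),tri(t,c(72,323),s,k(563,127)))
S=np.array([on(s,k(*q),.03)[:2] for q in((163,138),(420,158))]);print("scene NR, FL",S)
# kinematic guess
q=t["s"]["qpos"];y=lambda a:R.from_euler('y',a);z=lambda a:R.from_euler('z',a)
print((z(q[0])*y(q[1]+q[2])*z(q[3])*y(q[4])*z(q[5])).as_quat(),t["s"]["tcp_rot"])
E
```

```text
top edge [0.7115 0.1953] [ 0.7347 -0.0643] mid [0.7231 0.0655] len 0.2606660373681848 yaw 0.08914749347263573
foot [0.6754 0.1929] [ 0.6987 -0.0671] mid [0.687  0.0629] len 0.26108906325501474 yaw 0.08936934565208121
cover [[ 0.659   0.1188]
 [ 0.6859 -0.028 ]
 [ 0.5671 -0.0508]
 [ 0.539   0.0979]] [0.6128 0.0344]
yaw 0.18098921277597152 0.18426919994991597 far mid [0.6724 0.0454] near mid [0.5531 0.0235]
res lid [0.5975 0.0551 0.1   ] tri [0.5996 0.0576 0.0921]
tri near-right corner [ 0.5682 -0.0484  0.0268] box top corners [ 0.7346 -0.0631  0.0817] [0.7119 0.1957 0.0787]
scene NR, FL [[ 0.5726 -0.0468]
 [ 0.6582  0.1203]]
[ 0.5683  0.8228  0.0002 -0.0002] [ 0.9837  0.1799 -0.     -0.0003]
```

Emit:
move_arm(plan=[0,0,20,0,0,0,85,20,40,10,0,0,0,85,30,40,0,0,0,0,85,30,40,0,0,0,0,85,30,40,0,0,0,0,85,30,40,0,0,0,0,85,30,40,0,0,0,0,85,30,40,0,0,0,0,85,30,40,0,0,0,0,85,30,40,0,0,0,0,85,20,40,0,0,0,0,85,0,40,0,0,0,0,85])

```text
time: 1.65
eef_pos: [0.5206, -0.1893, 0.2615]
tcp_rot: [0.984, 0.181, 0.001, 0.0]
contact_force: [0.6, -0.2, -0.4]
opening: 0.997
finger_force: 0.0
```

```bash
python3 - <<'E'
from plant import ctrl
s=ctrl.get_state();print(s["time"],s["qpos"].tolist(),s["eef_pos"].tolist(),s["tcp_rot"].tolist())
E
```

```text
1.65 [-0.5322325668908153, -0.004228011864961994, 1.8449161657291473, 0.0005210112369438419, 1.2998573040060022, 0.6752345376369583] [0.5205960571476121, -0.18934682501115804, 0.26149787260500745] [0.9835567195274728, 0.18059856670854316, 0.0005601197989573667, 0.00015310449599596497]
```

Triangulated heights agree with the text: plate corner 27 mm, box top 80 mm. Next I go above the resistor and check with the wrist camera.

Emit:
move_arm(plan=[14,45,0,0,0,0,85,14,45,0,0,0,0,85,14,45,0,0,0,0,85,14,45,0,0,0,0,85,14,45,0,0,0,0,85,7,20,0,0,0,0,85,0,0,0,0,0,0,85,0,0,0,0,0,0,85])

```text
time: 2.45
eef_pos: [0.5958, 0.0539, 0.2613]
tcp_rot: [0.984, 0.18, -0.0, 0.0]
contact_force: [-0.1, -0.2, 0.6]
opening: 0.99
finger_force: 0.0
```

```bash
python3 - <<'E'
from h import *
np.set_printoptions(precision=4,suppress=True)
d=grab("wrist");H=d["hsv"].astype(int);s=d["s"];print(s["eef_pos"],s["tcp_rot"],s["qpos"])
for c in blobs(H[...,2]<75,150):
    e=cv2.fitEllipse(c);print(e,on(d,e[0],.1))
w=(H[...,1]<25)&(H[...,2]>232)
for c in blobs(w,600):
    r=cv2.minAreaRect(c);print("white",r,[on(d,p,.03)[:2].round(4).tolist() for p in cv2.boxPoints(r)])
cv2.imwrite("pics/w1.png",d["color"][...,::-1])
E
```

```text
[0.5958 0.0539 0.2613] [ 0.9836  0.1805 -0.0002  0.0002] [-0.0791  0.097   1.7403 -0.0006  1.3045  1.1289]
((281.42626953125, 358.55084228515625), (148.82093811035156, 560.5400390625), 90.07180786132812) [ 0.4058 -0.0231  0.1   ]
((439.5396423339844, 216.64060974121094), (44.841644287109375, 51.63401794433594), 14.426846504211426) [ 0.6356 -0.1157  0.1   ]
((278.3395690917969, 184.44027709960938), (41.94393539428711, 52.504295349121094), 41.56276321411133) [0.6045 0.0571 0.1   ]
((9.076641082763672, 20.70633316040039), (23.045063018798828, 52.63263702392578), 7.226283073425293) [0.6886 0.4363 0.1   ]
((114.46025085449219, 248.91949462890625), (11.996841430664062, 96.39991760253906), 1.2512327432632446) [0.4742 0.2021 0.1   ]
((401.03131103515625, 195.36074829101562), (37.08159255981445, 58.689239501953125), 24.200183868408203) [ 0.6394 -0.0621  0.1   ]
((100.47161865234375, 191.0876007080078), (57.21698760986328, 62.89563751220703), 177.28720092773438) [0.5334 0.232  0.1   ]
((90.57185363769531, 237.7877960205078), (15.93858528137207, 18.687767028808594), 152.709716796875) [0.4751 0.
[... 841 characters left out ...]
86328), 107.46075439453125) [0.7754 0.0731 0.1   ]
white ((283.482421875, 167.94461059570312), (97.52860260009766, 100.17996215820312), 8.972626686096191) [[0.5403, 0.0979], [0.6572, 0.1197], [0.6809, 0.0108], [0.5639, -0.0183]]
white ((208.4995880126953, 338.67724609375), (77.95144653320312, 58.803001403808594), 28.739797592163086) [[0.2934, 0.1331], [0.4066, 0.1124], [0.383, 0.0048], [0.2612, 0.0116]]
white ((308.45257568359375, 71.13082122802734), (250.5670928955078, 11.120745658874512), 16.610857009887695) [[0.7152, 0.2123], [0.7287, 0.2136], [0.7561, -0.0828], [0.742, -0.0839]]
white ((10.0, 81.0), (42.0, 20.0), 90.0) [[0.6333, 0.5121], [0.64, 0.464], [0.5816, 0.4416], [0.5721, 0.4883]]
```

View pics/w1.png

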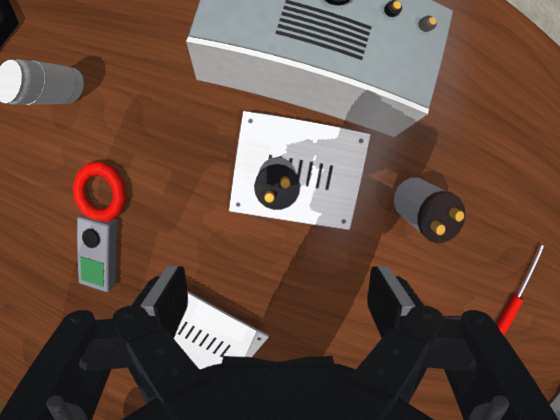

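In the wrist view the lid is centred near (276.5,187). The cover corners are (243,111), (370,134), (352,229) and (230,211). I'll shift about 3 mm in x and y, go down and grip.

Emit:
move_arm(plan=[3,3,-45,0,0,0,85,0,0,-45,0,0,0,85,0,0,-45,0,0,0,85,0,0,-40,0,0,0,85,0,0,-20,0,0,0,85,0,0,-8,0,0,0,85,0,0,0,0,0,0,60,0,0,0,0,0,0,50,0,0,0,0,0,0,40,0,0,0,0,0,0,35,0,0,0,0,0,0,35,0,0,0,0,0,0,35], newtons=40)

```text
time: 3.7
eef_pos: [0.6007, 0.0564, 0.0608]
tcp_rot: [0.984, 0.18, 0.002, 0.001]
contact_force: [-0.9, -1.8, 7.3]
opening: 0.513
finger_force: 41.2
```

```bash
python3 - <<'E'
from h import *
np.set_printoptions(precision=4,suppress=True)
s=ctrl.get_state();print(s)
E
```

```text
{'time': 3.7, 'qpos': array([-0.0742,  0.3228,  1.87  , -0.0006,  0.9445,  1.135 ]), 'dq': array([ 0.0003, -0.    , -0.0018, -0.0016,  0.0007, -0.0001]), 'joint_efforts': array([  0.8182, -33.5051, -21.8214,   0.2086,  -0.0905,  -0.0308]), 'eef_pos': array([0.6007, 0.0564, 0.0608]), 'tcp_rot': array([0.9837, 0.18  , 0.002 , 0.0008]), 'contact_force': array([-0.9269, -1.7858,  7.3492]), 'wrist_torque': array([-0.1296,  0.0498, -0.0521]), 'finger_force': 41.18764360624482, 'opening': 0.5125487440096697}
```

Emit:
move_arm(plan=[0,0,15,0,0,0,35,0,0,35,0,0,0,35,-6,-14,30,0,0,0,35,-21,-44,0,0,0,0,35,-21,-44,0,0,0,0,35,-21,-44,0,0,0,0,35,-21,-44,0,0,0,0,35,-21,-44,0,0,0,0,35,-21,-44,0,0,0,0,35,-21,-44,0,0,0,0,35,-14,-30,0,0,0,0,35,0,0,0,0,0,0,35])

```text
time: 4.9
eef_pos: [0.4301, -0.2983, 0.1387]
tcp_rot: [0.984, 0.177, -0.0, 0.0]
contact_force: [-0.0, 0.2, -1.8]
opening: 0.512
finger_force: 41.5
```

```bash
python3 - <<'E'
from h import *
np.set_printoptions(precision=4,suppress=True)
d=grab("wrist");H=d["hsv"].astype(int);s=d["s"];print(s["eef_pos"],s["tcp_rot"],s["qpos"],s["contact_force"])
t=grab("top");Ht=t["hsv"].astype(int)
w=(Ht[...,1]<25)&(Ht[...,2]>232)
for c in blobs(w,300,(235,150,325,225)):
    r=cv2.minAreaRect(c); P=np.array([on(t,p,.03)[:2] for p in cv2.boxPoints(r)]);print("cover",P.tolist(),P.mean(0))
im=np.zeros((420,800,3),np.uint8);im[:,:560]=d["color"];im[:240,560:]=t["color"][150:390,280:520]
cv2.imwrite("pics/w2.png",im[...,::-1])
E
```

```text
[ 0.4301 -0.2983  0.1387] [ 0.9841  0.1775 -0.0003  0.0004] [-0.7999  0.0505  2.0248 -0.0011  1.0659  0.4146] [-0.0131  0.1727 -1.7877]
cover [[0.6575045252532641, 0.11994212454255253], [0.6871030165698928, -0.027085152333290494], [0.570146714349077, -0.04983107211424751], [0.5409014728827503, 0.09591167719080722]] [0.6139 0.0347]
```

View pics/w2.png

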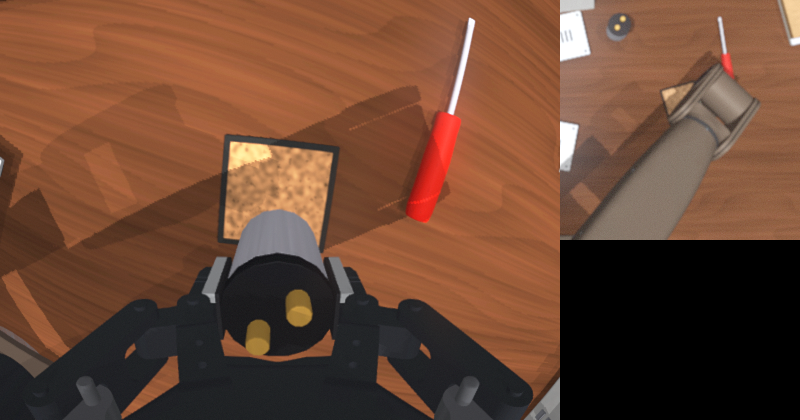

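In the wrist view the mat corners are about (226,135), (339,148), (323,250) and (219,240), and the held resistor's lid is centred near (277,304). The top camera shows the cover has not moved.

```bash
python3 - <<'E'
from h import *
np.set_printoptions(precision=4,suppress=True)
d=grab("wrist");zt=d["s"]["eef_pos"][2]
P=np.array([on(d,p,.004)[:2] for p in((226,135),(339,148),(323,250),(219,240))]);print(P,P.mean(0),np.linalg.norm(P-np.roll(P,1,0),axis=1))
# lid fit: dark, central, exclude brass
H=d["hsv"].astype(int)
for x in((277,304),(220,304),(335,304)):print("lid",on(d,x,zt+.039))
for z in(.051,):
  print("posts",(on(d,(299,300),zt+z)+on(d,(257,328),zt+z))/2)
E
```

```text
[[ 0.47   -0.2326]
 [ 0.4939 -0.3269]
 [ 0.4021 -0.3504]
 [ 0.3773 -0.2568]] [ 0.4358 -0.2917] [0.0959 0.0972 0.0947 0.0968]
lid [ 0.4362 -0.2922  0.1772]
lid [ 0.4282 -0.2722  0.1772]
lid [ 0.4436 -0.3128  0.1772]
posts [ 0.4395 -0.2912  0.1892]
```

Emit:
move_arm(plan=[2,1,-30,0,0,0,35,0,0,-35,0,0,0,35,0,0,-20,0,0,0,35,0,0,-10,0,0,0,35,0,0,-4,0,0,0,35,0,0,0,0,0,0,35,0,0,0,0,0,0,35])

```text
time: 5.75
eef_pos: [0.435, -0.2948, 0.0407]
tcp_rot: [0.984, 0.18, 0.001, 0.001]
contact_force: [0.3, 0.6, -2.4]
opening: 0.511
finger_force: 41.5
```

Emit:
move_arm(plan=[0,0,-2,0,0,0,35,0,0,-2,0,0,0,35,0,0,-1,0,0,0,35,0,0,0,0,0,0,35])

```text
time: 6.15
eef_pos: [0.4341, -0.2946, 0.0349]
tcp_rot: [0.984, 0.18, 0.0, 0.0]
contact_force: [-1.3, 0.9, 1.1]
opening: 0.511
finger_force: 41.8
```

It has touched down at the expected height. I release and rise.

Emit:
move_arm(plan=[0,0,0,0,0,0,46,0,0,0,0,0,0,50,0,0,0,0,0,0,60,0,0,0,0,0,0,75,0,0,0,0,0,0,85,0,0,20,0,0,0,85,0,0,40,0,0,0,85,0,0,45,0,0,0,85,0,0,45,0,0,0,85,0,0,45,0,0,0,85,0,0,40,0,0,0,85,0,0,0,0,0,0,85])

```text
time: 7.35
eef_pos: [0.4364, -0.2966, 0.2774]
tcp_rot: [0.984, 0.18, 0.004, 0.006]
contact_force: [0.1, 0.8, 0.5]
opening: 0.992
finger_force: 0.0
```

```bash
python3 - <<'E'
from h import *
np.set_printoptions(precision=4,suppress=True)
d=grab("wrist");H=d["hsv"].astype(int);s=d["s"];print(repr(s["qpos"]),repr(s["eef_pos"]),repr(s["tcp_rot"]))
m=pix(d,(.4345,-.295,.08));print(m)
x,y=m.astype(int);bx=(x-60,max(0,y-60),x+60,y+60)
for c in blobs(H[...,2]<70,150,bx):
    e=cv2.fitEllipse(cv2.convexHull(c));print("lid",e,on(d,e[0],.074))
c=blobs((H[...,0]<25)&(H[...,1]>60)&(H[...,2]>175),300)
for q in c[:3]:
    r=cv2.minAreaRect(q);print("cork",r,on(d,r[0],.004))
E
```

```text
array([-0.7894, -0.084 ,  1.8929,  0.    ,  1.3184,  0.4194]) array([ 0.4364, -0.2966,  0.2774]) array([0.9836, 0.18  , 0.004 , 0.0059])
[273.8049 188.2407]
lid ((272.7196350097656, 174.64207458496094), (94.02070617675781, 97.84663391113281), 52.270164489746094) [ 0.4469 -0.2891  0.074 ]
cork ((532.0, 100.99998474121094), (53.99999237060547, 145.99996948242188), -0.0) [ 0.7074 -0.6323  0.004 ]
cork ((272.78460693359375, 176.22308349609375), (68.0950698852539, 66.23455047607422), 7.125016689300537) [ 0.4339 -0.294   0.004 ]
cork ((382.2984924316406, 157.30477905273438), (17.917316436767578, 76.88887786865234), 17.52556800842285) [ 0.511  -0.4207  0.004 ]
```

```bash
cat > data.py <<'E'
import numpy as np
D=[([-1.35904,.28721,1.57818,0,1.27861,-.14998],(.23877,-.63065,.22992)),([-.53223,-.00423,1.84492,.0005,1.29986,.6752],(.5206,-.18935,.2615)),
([-.0791,.097,1.7403,-.0006,1.3045,1.1289],(.5958,.0539,.2613)),([-.0742,.3228,1.87,-.0006,.9445,1.135],(.6007,.0564,.0608)),
([-.7999,.0505,2.0248,-.0011,1.0659,.4146],(.4301,-.2983,.1387)),([-.7894,-.084,1.8929,0,1.3184,.4194],(.4364,-.2966,.2774))]
E
python3 - <<'E'
from data import *
from scipy.optimize import least_squares
q=np.array([d[0] for d in D]);p=np.array([d[1] for d in D])
l=-np.sin(q[:,0])*p[:,0]+np.cos(q[:,0])*p[:,1];r=np.cos(q[:,0])*p[:,0]+np.sin(q[:,0])*p[:,1];print("lat",l,"r",r)
for full in(0,1):
  def f(x):
    L1,L2,h=x[:3];e=x[3] if full else 0;b=x[4] if full else 0
    a=q[:,1];c=q[:,1]+q[:,2]
    return np.r_[b+L1*np.sin(a)+L2*np.sin(c)+e*np.cos(c)-r,h+L1*np.cos(a)+L2*np.cos(c)-e*np.sin(c)-p[:,2]]
  s=least_squares(f,[.45,.45,.2]+[0,0]*full);print(s.x,f(s.x))
E
```

```text
lat [0.10088834 0.10102302 0.10081012 0.10077586 0.10065588 0.10092692] r [0.66674739 0.54467617 0.58967802 0.5948661  0.51365095 0.51790953]
[ 0.42658955  0.56740952 -0.01369586] [-0.00293849  0.00038823 -0.00098511  0.00159887  0.00460118 -0.00229974
  0.00075176  0.00010207  0.00015532 -0.00054879 -0.00062059  0.00016023]
[ 0.43718727  0.57185254 -0.00530001  0.01865534  0.00126614] [ 1.64763973e-04  9.17662496e-04  6.80498373e-04 -1.03205734e-03
  1.27427826e-03 -2.00514376e-03  1.69523409e-04 -6.90947054e-05
 -6.78029201e-05  1.47203445e-04 -1.19318955e-04 -6.05084940e-05]
```

Emit:
move_arm(plan=[0,0,0,0,-8,0,85,0,0,0,0,-8,0,85,0,0,0,0,-8,0,85,0,0,0,0,0,0,85,0,0,0,0,0,0,85])

```text
time: 7.9
eef_pos: [0.4331, -0.294, 0.2679]
tcp_rot: [0.963, 0.175, 0.203, 0.036]
contact_force: [-0.7, -0.5, 0.6]
opening: 0.995
finger_force: 0.0
```

```bash
python3 - <<'E'
from plant import ctrl
s=ctrl.get_state();print(s["time"],s["qpos"].tolist(),s["eef_pos"].tolist(),s["tcp_rot"].tolist())
E
```

```text
7.9 [-0.9538365377850718, -0.2598878820535718, 2.1005031332266544, 0.3826274428233915, 1.0838175994686106, 0.11325154961075232] [0.43312601778816534, -0.2940366020891894, 0.26787577516494737] [0.9626893515434656, 0.17518156587238112, 0.20303654801985171, 0.03628762284174556]
```

```bash
cat > kin.py <<'E'
import numpy as np
from scipy.spatial.transform import Rotation as R
from scipy.optimize import least_squares
y=lambda a:R.from_euler('y',a);z=lambda a:R.from_euler('z',a)
X0=[.437,.572,.2,.0187,.001,.1009,.2]
def fk(q,X):
    L1,L2,h,e,b,l,d=X
    A=z(q[0]);B=A*y(q[1]+q[2]);W=B*z(q[3])*y(q[4])*z(q[5]+np.pi/2)
    p=A.apply([b,l,h])+(A*y(q[1])).apply([0,0,L1])+B.apply([e,0,L2])+W.apply([0,0,d])
    return p,W
LO=np.array([-2.77,-.9,.21,-1.53,.24,-2.84]);HI=np.array([2.77,2.22,2.48,4.67,2.81,2.84])
def ik(p,W,q0,X):
    f=lambda q:(lambda a:np.r_[(a[0]-p)*5,(a[1]*W.inv()).as_rotvec()])(fk(q,X))
    s=least_squares(f,np.clip(q0,LO+.01,HI-.01),bounds=(LO,HI));return s.x,np.abs(s.fun).max()
E
cat >> data.py <<'E'
D.append(([-.95384,-.25989,2.1005,.38263,1.08382,.11325],(.43313,-.29404,.26788)))
Q7=[.96269,.17518,.20304,.03629]
E
python3 - <<'E'
from data import *; from kin import *
np.set_printoptions(precision=4,suppress=True)
q=[d[0] for d in D];p=np.array([d[1] for d in D])
s=least_squares(lambda X:np.ravel([fk(a,X)[0]-b for a,b in zip(q,p)]),X0)
X=s.x;print(X.tolist(),np.abs(s.fun).max());print((fk(q[-1],X)[1]*R.from_quat(Q7).inv()).magnitude())
# reach scan: tool pointing in box-yaw forward, tilt a below horizontal, closing axis in vertical plane
def tool(a,yaw): # tool z forward-down by a, closing axis (tool y) in vertical plane
    zz=np.array([np.cos(a)*np.cos(yaw),np.cos(a)*np.sin(yaw),-np.sin(a)]);xx=np.array([np.sin(yaw),-np.cos(yaw),0]);yy=np.cross(zz,xx)
    return R.from_matrix(np.c_[xx,yy,zz])
for P in((.555,.024,.03),(.60,.03,.10)):
  for deg in(20,30,40,50,60,75,90):
    for sgn in(1,-1):
      W=tool(np.radians(deg),.13)*R.from_euler('z',90-90*sgn,degrees=True)
      best=min((ik(np.array(P),W,[0,a,c,k,e,w],X) for a in(0,.8) for c in(2.2,) for k in(0,1.57,3.1) for e in(.6,1.3) for w in(-1.5,0,1.5)),key=lambda o:o[1])
      print(P,deg,sgn,best[0],round(best[1],3))
E
```

```text
[0.44297533602455663, 0.5725013706341502, 0.24034656935596985, 0.020637048442910078, 8.245202989926774e-06, 0.10091061592305058, 0.2492804557509004] 4.646720882646449e-05
4.135280948823238e-06
(0.555, 0.024, 0.03) 20 1 [-0.3365  0.3235  2.48    2.5794  0.9275  0.1908] 0.022
(0.555, 0.024, 0.03) 20 -1 [-0.3665  0.2881  2.48    2.4697  0.8836 -2.84  ] 0.046
(0.555, 0.024, 0.03) 30 1 [-0.3121  0.1951  2.4786  2.4772  0.6447  0.3269] 0.0
(0.555, 0.024, 0.03) 30 -1 [-0.3121  0.1951  2.4786  2.4772  0.6447 -2.8147] 0.0
(0.555, 0.024, 0.03) 40 1 [-0.2817  0.1228  2.4374  2.2221  0.3956  0.6068] 0.0
(0.555, 0.024, 0.03) 40 -1 [-0.2817  0.1228  2.4374  2.2221  0.3956 -2.5348] 0.0
(0.555, 0.024, 0.03) 50 1 [-0.2494  0.0952  2.3729  1.5241  0.2407  1.3224] 0.0
(0.555, 0.024, 0.03) 50 -1 [-0.2494  0.0952  2.3729  1.5241  0.2407 -1.8192] 0.0
(0.555, 0.024, 0.03) 60 1 [-0.2179  0.1056  2.2913  0.6151  0.2999  2.2436] 0.0
(0.555, 0.024, 0.03) 60 -1 [-0.2179  0.1056  2.2913  0.6151  0.2999 -0.898 ] 0.0
(0.555, 0.024, 0.03) 75 1 [-0.175   0.1736  2.1486  0.1437  0.574   2.7255] 0.0
(0.555, 0.024, 0.0
[... 598 characters left out ...]
1048] 0.0
(0.6, 0.03, 0.1) 40 -1 [-0.2355  0.0264  2.3389  1.7868  0.2841 -2.0368] 0.0
(0.6, 0.03, 0.1) 50 1 [-0.2098  0.027   2.2619  0.8771  0.2824  2.02  ] 0.0
(0.6, 0.03, 0.1) 50 -1 [-0.2098  0.027   2.2619  0.8771  0.2824 -1.1216] 0.0
(0.6, 0.03, 0.1) 60 1 [-0.1843  0.058   2.1714  0.374   0.4369  2.5256] 0.0
(0.6, 0.03, 0.1) 60 -1 [-0.1843  0.058   2.1714  0.374   0.4369 -0.616 ] 0.0
(0.6, 0.03, 0.1) 75 1 [-0.1489  0.1455  2.02    0.1074  0.7268  2.7913] 0.0
(0.6, 0.03, 0.1) 75 -1 [-0.1489  0.1455  2.02    0.1074  0.7268 -0.3503] 0.0
(0.6, 0.03, 0.1) 90 1 [-0.1321  0.2622  1.8632  0.0294  1.0157  2.84  ] 0.025
(0.6, 0.03, 0.1) 90 -1 [-0.1188  0.2651  1.8593  0.      1.0172 -0.2488] 0.0
```

The kinematic model fits to 0.05 mm, so I can plan the tipping exactly. First I plan reorienting in front of the cover's near edge with the closing axis in the vertical plane.

```bash
cat >> kin.py <<'E'
X=[0.44297533602455663,0.5725013706341502,0.24034656935596985,0.020637048442910078,8.245e-06,0.10091061592305058,0.2492804557509004]
def tool(deg,yaw): # tool z at deg below horizontal along heading yaw, closing axis in that vertical plane, tool x to the left
    a=np.radians(deg);zz=np.array([np.cos(a)*np.cos(yaw),np.cos(a)*np.sin(yaw),-np.sin(a)]);xx=np.array([-np.sin(yaw),np.cos(yaw),0])
    return R.from_matrix(np.c_[xx,np.cross(zz,xx),zz])
def seg(p0,W0,p1,W1,n,q,grip,curve=None):
    "n equal rows from pose 0 to 1; checks with ik; returns rounded rows"
    dp=(np.asarray(p1)-p0)*1000/n;dr=np.degrees((W1*W0.inv()).as_rotvec())/n
    row=[*dp.round(1),*dr.round(2),grip];p,W=np.array(p0,float),W0;w=0
    for i in range(n):
        p=p+dp/1000;W=R.from_rotvec(dr,degrees=True)*W;q1,e=ik(p,W,q,X);w=max(w,np.abs(q1-q).max()/.1);q=q1
        if e>1e-3:print("UNREACHED",i,e,q)
    print(n,"x",[float(v) for v in row],"| end q",q.round(2),"max rad/s",round(w,2),"turn/row",np.linalg.norm(dr).round(1))
    return p,W,q
E
python3 - <<'E'
from kin import *; from plant import ctrl
s=ctrl.get_state();p,W,q=s["eef_pos"],R.from_quat(s["tcp_rot"]),s["qpos"]
psi=.184;e=np.array([.555,.0233]);u=np.array([np.cos(psi),np.sin(psi)])
at=lambda sx,z:np.r_[e+u*sx/1000,z/1000]
p,W,q=seg(p,W,at(-20,200),tool(70,psi),12,q,20)
p,W,q=seg(p,W,at(-35,150),tool(28,psi),9,q,20)
p,W,q=seg(p,W,at(-30,23),tool(28,psi),6,q,20)
p,W,q=seg(p,W,at(16,23),tool(28,psi),5,q,20)
E
```

```text
12 x [8.5, 26.1, -5.7, -2.22, 0.08, 6.23, 20.0] | end q [-0.22 -0.18  2.15  0.18  0.86 -0.5 ] max rad/s 0.68 turn/row 6.6
UNREACHED 6 0.03347346567027995 [-0.36052074 -0.30382434  2.48        1.22920488  0.45032137 -1.56217838]
UNREACHED 7 0.0791776345680395 [-0.37679148 -0.26671414  2.48        1.38846094  0.47395437 -1.7323998 ]
UNREACHED 8 0.12594614449241315 [-0.39866814 -0.2210356   2.48        1.55143248  0.5212731  -1.91363434]
9 x [-1.6, -0.3, -5.6, 0.85, -4.59, 0.0, 20.0] | end q [-0.4  -0.22  2.48  1.55  0.52 -1.91] max rad/s 2.52 turn/row 4.7
UNREACHED 0 0.13500158111193594 [-0.39960785 -0.15133659  2.48        1.67105279  0.53047693 -2.05288195]
UNREACHED 1 0.1403150142130105 [-0.40131679 -0.07800011  2.48        1.79870876  0.55055624 -2.20087663]
UNREACHED 2 0.14086006325785994 [-4.03391472e-01 -1.08968982e-03  2.48000000e+00  1.92857322e+00
  5.82931873e-01 -2.35149169e+00]
UNREACHED 3 0.1353602386469449 [-0.40523421  0.07881933  2.48        2.0544299   0.62770865 -2.49785159]
UNREACHED 4 0.12242252074046278 [-0.40612438  0.16018161  2.48        2.17066592  0.68286372 -2.63327006]
UNREACHED 5 0.1010065350561723 [-0.40557209  0.24021859  2.48        2.2727647   0.74383871 -2.75207679]
6 x [0.8, 0.2, -21.2, -0.0, -0.0, 0.0, 20.0] | end q [-0.41  0.24  2.48  2.27  0.74 -2.75] max rad/s 1.51 turn/row 0.0
UNREACHED 0 0.06844376726924228 [-0.38677747  0.24017553  2.48        2.32249535  0.7408124  -2.77949016]
UNREACHED 1 0.03413189363080826 [-0.37041738  0.2398826   2.48        2.36587217  0.73975392 -2.80349935]
5 x [9.0, 1.7, -0.0, -0.0, -0.0, 0.0, 20.0] | end q [-0.33  0.27  2.44  2.43  0.72 -2.82] max rad/s 0.5 turn/row 0.0
```

```bash
python3 - <<'E'
from kin import *
psi=.184;e=np.array([.555,.0233])
for psi in(.184,.0,-.2):
  u=np.array([np.cos(psi),np.sin(psi)])
  for z in(24,60,110):
   for sx in(-25,-15,-5,5,15):
    q=np.array([-.25,.1,2.37,1.52,.25,-1.8]);last=None
    for d in range(60,20,-2):
        q,er=ik(np.r_[e+u*sx/1000,z/1000],tool(d,psi),q,X)
        if er<1e-3:last=(d,q.round(2))
        else:break
    print(psi,z,sx,last[0] if last else None,last[1] if last else "")
E
```

```text
0.184 24 -25 42 [-0.34  0.09  2.48  2.01  0.42 -2.41]
0.184 24 -15 38 [-0.34  0.13  2.47  2.17  0.5  -2.58]
0.184 24 -5 32 [-0.35  0.19  2.48  2.33  0.64 -2.74]
0.184 24 5 28 [-0.34  0.25  2.46  2.41  0.73 -2.82]
0.184 24 15 28 [-0.33  0.26  2.44  2.42  0.72 -2.82]
0.184 60 -25 44 [-0.33 -0.03  2.47  1.65  0.36 -2.03]
0.184 60 -15 40 [-0.33  0.    2.47  1.9   0.41 -2.27]
0.184 60 -5 36 [-0.33  0.04  2.47  2.09  0.48 -2.46]
0.184 60 5 30 [-0.34  0.11  2.48  2.28  0.61 -2.66]
0.184 60 15 22 [-0.35  0.2   2.47  2.43  0.8  -2.82]
0.184 110 -25 44 [-0.33 -0.17  2.47  1.27  0.38 -1.63]
0.184 110 -15 40 [-0.33 -0.14  2.47  1.55  0.39 -1.9 ]
0.184 110 -5 36 [-0.33 -0.11  2.48  1.8   0.42 -2.14]
0.184 110 5 32 [-0.33 -0.07  2.48  2.01  0.48 -2.35]
0.184 110 15 28 [-0.33 -0.02  2.47  2.17  0.55 -2.51]
0.0 24 -25 None 
0.0 24 -15 None 
0.0 24 -5 None 
0.0 24 5 None 
0.0 24 15 None 
0.0 60 -25 58 [-0.2  -0.03  2.37  0.39  0.28 -0.55]
0.0 60 -15 58 [-0.19 -0.01  2.34  0.38  0.27 -0.54]
0.0 60 -5 58 [-0.19  0.02  2.32  0.38  0.27 -0.52]
0.0 60 5 58 [-0.18  0.04  2.3   0.37  0.27 -0.51]
0.0 60 15 5
[... 213 characters left out ...]
0.19 -0.09  2.34  0.47  0.27 -0.61]
0.0 110 15 52 [-0.19 -0.06  2.31  0.46  0.26 -0.6 ]
-0.2 24 -25 None 
-0.2 24 -15 None 
-0.2 24 -5 None 
-0.2 24 5 None 
-0.2 24 15 None 
-0.2 60 -25 58 [-0.12 -0.01  2.35 -0.18  0.25  0.24]
-0.2 60 -15 58 [-0.12  0.01  2.33 -0.17  0.25  0.24]
-0.2 60 -5 58 [-0.12  0.03  2.31 -0.17  0.25  0.23]
-0.2 60 5 58 [-0.12  0.05  2.28 -0.16  0.25  0.23]
-0.2 60 15 58 [-0.12  0.07  2.26 -0.16  0.25  0.22]
-0.2 110 -25 52 [-0.11 -0.15  2.39 -0.23  0.24  0.29]
-0.2 110 -15 52 [-0.11 -0.12  2.37 -0.22  0.24  0.28]
-0.2 110 -5 54 [-0.12 -0.09  2.33 -0.17  0.28  0.23]
-0.2 110 5 54 [-0.12 -0.07  2.31 -0.17  0.28  0.23]
-0.2 110 15 54 [-0.12 -0.04  2.28 -0.17  0.28  0.22]
```

```bash
python3 - <<'E'
from kin import *; from plant import ctrl
s=ctrl.get_state();p,W,q=s["eef_pos"],R.from_quat(s["tcp_rot"]),s["qpos"]
psi=.184;e=np.array([.555,.0233]);u=np.array([np.cos(psi),np.sin(psi)])
at=lambda sx,z:np.r_[e+u*sx/1000,z/1000]
p,W,q=seg(p,W,at(-18,200),tool(70,psi),12,q,26)
p,W,q=seg(p,W,at(-18,130),tool(42,psi),6,q,26)
p,W,q=seg(p,W,at(-18,24),tool(42,psi),6,q,26)
p,W,q=seg(p,W,at(21,24),tool(34,psi),4,q,26)
E
```

```text
12 x [8.7, 26.2, -5.7, -2.22, 0.08, 6.23, 26.0] | end q [-0.21 -0.17  2.15  0.18  0.85 -0.49] max rad/s 0.67 turn/row 6.6
6 x [-0.0, -0.0, -11.7, 0.85, -4.59, 0.0, 26.0] | end q [-0.33 -0.21  2.46  1.28  0.39 -1.61] max rad/s 3.54 turn/row 4.7
6 x [-0.0, 0.0, -17.7, -0.0, -0.0, 0.0, 26.0] | end q [-0.33  0.1   2.46  2.02  0.42 -2.42] max rad/s 1.42 turn/row 0.0
4 x [9.6, 1.8, -0.0, 0.37, -1.97, 0.0, 26.0] | end q [-0.3   0.22  2.41  2.33  0.56 -2.7 ] max rad/s 0.94 turn/row 2.0
```

Emit:
move_arm(plan=[8.7,26.2,-5.7,-2.22,0.08,6.23,26,8.7,26.2,-5.7,-2.22,0.08,6.23,26,8.7,26.2,-5.7,-2.22,0.08,6.23,26,8.7,26.2,-5.7,-2.22,0.08,6.23,26,8.7,26.2,-5.7,-2.22,0.08,6.23,26,8.7,26.2,-5.7,-2.22,0.08,6.23,26,8.7,26.2,-5.7,-2.22,0.08,6.23,26,8.7,26.2,-5.7,-2.22,0.08,6.23,26,8.7,26.2,-5.7,-2.22,0.08,6.23,26,8.7,26.2,-5.7,-2.22,0.08,6.23,26,8.7,26.2,-5.7,-2.22,0.08,6.23,26,8.7,26.2,-5.7,-2.22,0.08,6.23,26])

```text
time: 9.1
eef_pos: [0.5396, 0.0219, 0.201]
tcp_rot: [0.626, 0.76, 0.134, 0.111]
contact_force: [-0.3, -0.3, 0.1]
opening: 0.306
finger_force: 0.0
```

Emit:
move_arm(plan=[0,0,-5.8,0.43,-2.3,0,26,0,0,-5.8,0.43,-2.3,0,26,0,0,-5.8,0.43,-2.3,0,26,0,0,-5.8,0.43,-2.3,0,26,0,0,-5.8,0.43,-2.3,0,26,0,0,-5.8,0.43,-2.3,0,26,0,0,-5.8,0.43,-2.3,0,26,0,0,-5.8,0.43,-2.3,0,26,0,0,-5.8,0.43,-2.3,0,26,0,0,-5.8,0.43,-2.3,0,26,0,0,-5.8,0.43,-2.3,0,26,0,0,0,0,0,0,26])

```text
time: 10.3
eef_pos: [0.5376, 0.0213, 0.1351]
tcp_rot: [0.588, 0.71, 0.299, 0.246]
contact_force: [-0.5, 0.5, -0.8]
opening: 0.302
finger_force: 0.0
```

```bash
python3 - <<'E'
from kin import *; from plant import ctrl
np.set_printoptions(precision=4,suppress=True)
s=ctrl.get_state();p,W,q=s["eef_pos"],R.from_quat(s["tcp_rot"]),s["qpos"];print(s["time"],p,q,s["opening"]*85.4)
psi=.184;e=np.array([.555,.0233]);u=np.array([np.cos(psi),np.sin(psi)])
at=lambda sx,z:np.r_[e+u*sx/1000,z/1000]
p,W,q=seg(p,W,at(-18,50),tool(42,psi),6,q,26)
p,W,q=seg(p,W,at(-18,24),tool(42,psi),4,q,26)
from h import grab,cv2
d=grab("wrist");cv2.imwrite("pics/w3.png",d["color"][...,::-1])
E
```

```text
10.3 [0.5376 0.0213 0.1351] [-0.3168 -0.2135  2.4363  1.0988  0.4016 -1.4327] 25.81401125565192
6 x [-0.1, -0.2, -14.2, 0.05, -0.4, -0.05, 26.0] | end q [-0.33  0.02  2.47  1.85  0.39 -2.24] max rad/s 1.42 turn/row 0.4
4 x [-0.0, -0.0, -6.5, 0.0, -0.0, 0.0, 26.0] | end q [-0.33  0.1   2.46  2.02  0.42 -2.42] max rad/s 0.48 turn/row 0.0
```

View pics/w3.png

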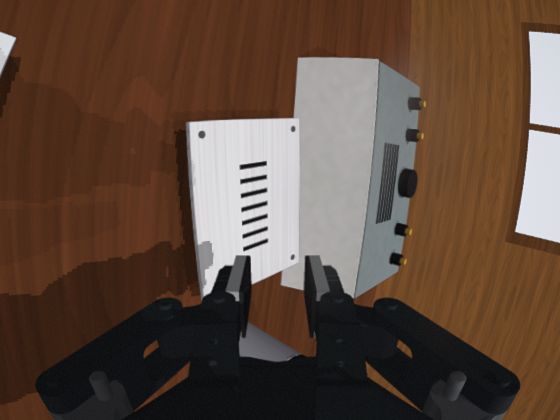

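The wrist view shows the near edge running from about (187,122) to (203,300), with the fingers straddling its heading; the left pad is the lower one. I go down in front of the edge.

Emit:
move_arm(plan=[0,0,-14.2,0.05,-0.4,0,26,0,0,-14.2,0.05,-0.4,0,26,0,0,-14.2,0.05,-0.4,0,26,0,0,-14.2,0.05,-0.4,0,26,0,0,-14.2,0.05,-0.4,0,26,0,0,-14.2,0.05,-0.4,0,26,0,0,-8,0,0,0,26,0,0,-8,0,0,0,26,0,0,-6,0,0,0,26,0,0,-4,0,0,0,26,0,0,0,0,0,0,26,0,0,0,0,0,0,26])

```text
time: 11.55
eef_pos: [0.5391, 0.0203, 0.0265]
tcp_rot: [0.581, 0.704, 0.314, 0.262]
contact_force: [0.2, 0.0, 0.4]
opening: 0.303
finger_force: 0.0
```

```bash
python3 - <<'E'
from kin import *
from h import *
np.set_printoptions(precision=4,suppress=True)
d=grab("wrist");s=d["s"];p,W,q=s["eef_pos"],R.from_quat(s["tcp_rot"]),s["qpos"];print(s["time"],p,q,s["contact_force"],"tilt",np.degrees(np.arcsin(-W.as_matrix()[2,2])))
psi=.184;e=np.array([.555,.0233]);u=np.array([np.cos(psi),np.sin(psi)])
at=lambda sx,z:np.r_[e+u*sx/1000,z/1000]
p,W,q=seg(p,W,at(21,24),tool(34,psi),8,q,26)
cv2.imwrite("pics/w4.png",d["color"][...,::-1])
E
```

```text
11.55 [0.5391 0.0203 0.0265] [-0.3268  0.0977  2.4593  2.0163  0.4181 -2.4145] [0.1999 0.0261 0.3554] tilt 41.722082107987454
8 x [4.6, 0.9, -0.3, 0.2, -0.95, -0.03, 26.0] | end q [-0.3   0.22  2.41  2.33  0.56 -2.7 ] max rad/s 0.49 turn/row 1.0
```

View pics/w4.png

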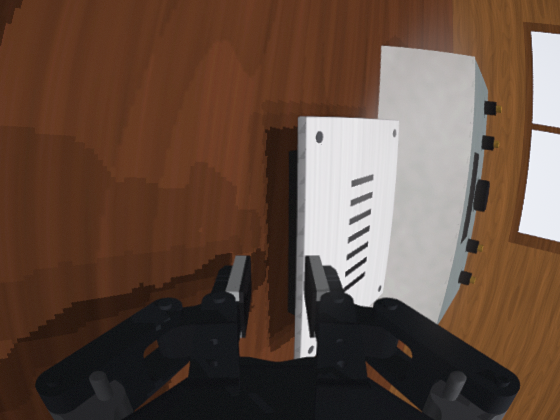

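The upper pad (about (315,270)) is just above the plate's edge (x≈300) and the lower pad (about (240,270)) is in front of and below it. I advance under the edge slowly.

Emit:
move_arm(plan=[4.6,0.9,-0.5,0.2,-0.95,0,26,4.6,0.9,-0.5,0.2,-0.95,0,26,4.6,0.9,-0.5,0.2,-0.95,0,26,4.6,0.9,-0.5,0.2,-0.95,0,26,0,0,0,0,0,0,26])

```text
time: 12.1
eef_pos: [0.5572, 0.0237, 0.0242]
tcp_rot: [0.573, 0.692, 0.338, 0.281]
contact_force: [-0.2, 0.2, -0.4]
opening: 0.303
finger_force: 0.0
```

Emit:
move_arm(plan=[4.6,0.9,0,0.2,-0.95,0,26,4.6,0.9,0,0.2,-0.95,0,26,0,0,0,0,0,0,26])

```text
time: 12.4
eef_pos: [0.5662, 0.0255, 0.0242]
tcp_rot: [0.568, 0.686, 0.35, 0.29]
contact_force: [0.1, -0.3, 0.1]
opening: 0.302
finger_force: 0.0
```

```bash
python3 - <<'E'
from kin import *
from h import *
np.set_printoptions(precision=4,suppress=True)
d=grab("wrist");s=d["s"];p,W,q=s["eef_pos"],R.from_quat(s["tcp_rot"]),s["qpos"];print(s["time"],p,q,s["contact_force"],"tilt",np.degrees(np.arcsin(-W.as_matrix()[2,2])))
psi=.184;e=np.array([.555,.0233]);u=np.array([np.cos(psi),np.sin(psi)]);print("s",(p[:2]-e)@u)
cv2.imwrite("pics/w5.png",d["color"][...,::-1])
E
```

```text
12.4 [0.5662 0.0255 0.0242] [-0.3106  0.1893  2.4243  2.2598  0.525  -2.641 ] [ 0.0893 -0.2865  0.0888] tilt 35.939477177291124
s 0.011412555931844936
```

View pics/w5.png

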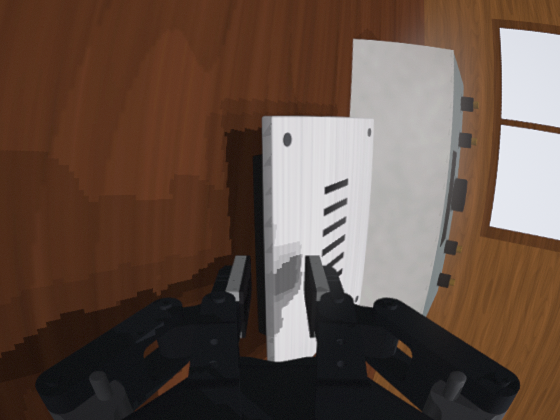

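The plate edge (x≈265) lies between the pads without contact. I advance the last 9 mm, then lift along the arc.

Emit:
move_arm(plan=[4.6,0.9,0,0.2,-0.95,0,26,4.6,0.9,0,0.2,-0.95,0,26,0,0,2,0,0,0,26,1.5,0.3,5,0,0,0,26,1.5,0.3,5,0,0,0,26,2,0.4,4.9,0,0,0,26,2,0.4,4.8,0,0,0,26,0,0,0,0,0,0,26])

```text
time: 13.25
eef_pos: [0.5828, 0.0288, 0.0468]
tcp_rot: [0.563, 0.68, 0.362, 0.3]
contact_force: [-1.4, 0.3, -1.1]
opening: 0.303
finger_force: 0.7
```

```bash
python3 - <<'E'
from h import *
np.set_printoptions(precision=4,suppress=True)
t=grab("top");H=t["hsv"].astype(int)
w=(H[...,1]<25)&(H[...,2]>232)
for c in blobs(w,200,(235,150,325,225)):
    r=cv2.minAreaRect(c);print(r,[on(t,p,.03)[:2].round(3).tolist() for p in cv2.boxPoints(r)])
print(ctrl.get_state()["contact_force"],ctrl.get_state()["eef_pos"])
E
```

```text
((276.49072265625, 185.1120147705078), (41.49102783203125, 56.06382751464844), 76.29303741455078) [[0.66, 0.122], [0.692, -0.025], [0.582, -0.048], [0.55, 0.098]]
[-1.064  -0.0064 -1.5615] [0.5825 0.0287 0.0463]
```

Emit:
move_arm(plan=[2.5,0.5,4.7,0,0,0,26,2.5,0.5,4.6,0,0,0,26,2.9,0.5,4.4,0,0,0,26,3,0.6,4.3,0,0,0,26,3.3,0.6,4.1,0,0,0,26,3.4,0.7,4,0,0,0,26,2.5,0.5,2.5,0,0,0,26,2.5,0.5,2.5,0,0,0,26,0,0,0,0,0,0,26])

```text
time: 14.2
eef_pos: [0.6053, 0.0331, 0.0773]
tcp_rot: [0.563, 0.68, 0.362, 0.3]
contact_force: [-0.6, -0.7, -0.5]
opening: 0.306
finger_force: 0.4
```

```bash
cat > look.py <<'E'
from h import *
def cover():
    t=grab("top");H=t["hsv"].astype(int);s=t["s"]
    w=(H[...,1]<25)&(H[...,2]>200)
    np.set_printoptions(precision=4,suppress=True)
    print(s["time"],s["eef_pos"],s["contact_force"],s["opening"]*85.4)
    for c in blobs((H[...,1]<25)&(H[...,2]>232),100,(235,100,325,225)):
        print(cv2.minAreaRect(c),cv2.approxPolyDP(c,4,True)[:,0].tolist())
    return t
E
python3 -c "
from look import *
cover()"
```

```text
14.2 [0.6053 0.0331 0.0773] [-0.6469 -0.7121 -0.4697] 26.131469929007398
((274.8280944824219, 179.24362182617188), (30.80533218383789, 55.67121887207031), 77.19573211669922) [[298, 161], [247, 172], [251, 196], [256, 196], [251, 200], [269, 195], [271, 185], [262, 187], [261, 175], [282, 170], [291, 174], [290, 180], [282, 178], [286, 187], [301, 189]]
```

```bash
python3 - <<'E'
from look import *
t=cover();s=t["s"];W=R.from_quat(s["tcp_rot"]).as_matrix();p=s["eef_pos"]
for z in(.07,.075,.08,.085):
    a,b=on(t,(251,200),z),on(t,(301.5,190),z);m=(a+b)/2
    d=p-m;print(z,a[:2],b[:2],"len",np.linalg.norm(a-b).round(4),"tip beyond edge along tool",d@W[:,2],"edge off axis (closing)",-d@W[:,1], W[:,1])
f=(on(t,(247,171.5),.02)+on(t,(298.5,161),.02))/2;print("far",f)
E
```

```text
14.25 [0.6049 0.0331 0.0769] [-1.6866 -0.6918 -0.6991] 25.851311909523695
((274.9725036621094, 179.27899169921875), (30.93830680847168, 55.405269622802734), 77.19573211669922) [[298, 161], [247, 173], [251, 196], [270, 196], [271, 185], [262, 187], [259, 177], [287, 169], [292, 178], [282, 182], [292, 191], [302, 189]]
0.07 [0.577  0.1023] [ 0.5995 -0.0292] len 0.1334 tip beyond edge along tool 0.009195740919587206 edge off axis (closing) -0.014517597079959936 [0.5493 0.1042 0.8291]
0.075 [0.5763 0.1019] [ 0.5987 -0.0291] len 0.1329 tip beyond edge along tool 0.012637403596406001 edge off axis (closing) -0.010807798789979435 [0.5493 0.1042 0.8291]
0.08 [0.5755 0.1014] [ 0.5979 -0.029 ] len 0.1324 tip beyond edge along tool 0.016079066273225015 edge off axis (closing) -0.007098000499998813 [0.5493 0.1042 0.8291]
0.085 [0.5748 0.101 ] [ 0.5971 -0.0289] len 0.1319 tip beyond edge along tool 0.019520728950043816 edge off axis (closing) -0.003388202210018311 [0.5493 0.1042 0.8291]
far [0.6747 0.0459 0.02  ]
```

Emit:
move_arm(plan=[-1.1,-0.2,-1.6,0,0,0,22,-1.1,-0.2,-1.6,0,0,0,17,-1.1,-0.2,-1.6,0,0,0,12,-1.1,-0.2,-1.6,0,0,0,8,0,0,0,0,0,0,4,0,0,0,0,0,0,0,0,0,0,0,0,0,0,0,0,0,0,0,0,0], newtons=90)

```text
time: 15.1
eef_pos: [0.5999, 0.0323, 0.0698]
tcp_rot: [0.563, 0.68, 0.361, 0.299]
contact_force: [-1.3, -0.3, -2.8]
opening: 0.041
finger_force: 90.5
```

```bash
python3 - <<'E'
from look import *
t=cover();s=t["s"];W=R.from_quat(s["tcp_rot"]).as_matrix();p=s["eef_pos"];print(W[:,1],W[:,2],s["finger_force"],s["qpos"])
E
```

```text
15.1 [0.5999 0.0323 0.0698] [-1.2748 -0.3455 -2.7788] 3.5086441629913914
((274.82818603515625, 179.33016967773438), (30.626422882080078, 55.542396545410156), 76.67547607421875) [[298, 162], [247, 172], [250, 195], [256, 196], [252, 199], [273, 195], [278, 187], [284, 192], [304, 188]]
[0.5506 0.1043 0.8282] [ 0.8137  0.1544 -0.5604] 90.51368594169617 [-0.2724  0.1285  2.369   2.1808  0.4651 -2.505 ]
```

```bash
cat > tip.py <<'E'
from kin import *; from plant import ctrl
np.set_printoptions(precision=1,suppress=True)
s=ctrl.get_state();p,W0,q=s["eef_pos"],R.from_quat(s["tcp_rot"]),s["qpos"]
M=W0.as_matrix();th0=np.degrees(np.arcsin(-M[2,2]));psi0=np.arctan2(M[1,2],M[0,2]);print("tilt",th0,"psi",psi0)
F=np.array([.687,.0629]);yb=.089;bx=np.array([np.cos(yb),np.sin(yb)]);by=np.array([-bx[1],bx[0]])
def axes(th,psi):
    a=np.radians(th);h=np.array([np.cos(psi),np.sin(psi),0]);k=np.array([0,0,1.])
    return h*np.cos(a)-k*np.sin(a),h*np.sin(a)+k*np.cos(a)
M_IN=.016
pts=lambda P,u,n:[P+(.098-M_IN)*u-.027*n,P+(.120-M_IN)*u-.003*n,P+(.120-M_IN)*u+.003*n,P-M_IN*u+.003*n]
u0,n0=axes(th0,psi0);c0=pts(p,u0,n0)
thE,clear=113.,.004
lat=(c0[2][:2]-F)@by;bot=F-bx*.005+by*lat
u1,n1=axes(thE,yb);pE=np.r_[bot,.0]-(.120-M_IN)*u1-.003*n1
print("lateral",lat*1000,"start gap of far edge from foot",((c0[2][:2]-F)@bx)*1000,"end TCP",pE*1000)
N=24;P=p.copy();Wc=W0;rows=[];prev=p.copy()
for i in range(1,N+1):
    f=i/N;th=th0+(thE-th0)*f;psi=psi0+(yb-psi0)*np.clip((f-.5)/.4,0,1);u,n=axes(th,psi)
    # horizontal: keep the far (lower) edge going straight to its goal
    b=c0[2][:2]+(bot-c0[2][:2])*f
    P=np.r_[b,0]-(.120-M_IN)*u-.003*n;P[2]=0;P[2]=clear*min(1,i/3)-min(x[2] for x in pts(P,u,n))
    Wn=tool(th,psi);dr=np.degrees((Wn*Wc.inv()).as_rotvec()) if i>1 else np.degrees((Wn*W0.inv()).as_rotvec())
    rows.append([*((P-prev)*1000).round(1),*dr.round(2),0]);q1,e=ik(P,Wn,q,X)
    slope=max(((x[:2]-F)@bx-x[2]*.404)*1000 for x in pts(P,u,n))
    print(i,round(th),rows[-1],"rate",np.abs(q1-q).max().round(2)*10,"q5",q1[4].round(2),"err",round(e,4),"slope clearance",-slope.round(1));q=q1;prev=P;Wc=Wn
print("end q",np.round(q,2));print(str([float(v) for r in rows[:12] for v in r]));print(str([float(v) for r in rows[12:] for v in r]))
E
python3 tip.py
```

```text
tilt 34.0783411102019 psi 0.18753201505099018
lateral -14.09323801971496 start gap of far edge from foot -2.0159396889489996 end TCP [721.   51.8  96.9]
1 37 [np.float64(3.2), np.float64(0.6), np.float64(2.8), np.float64(-0.62), np.float64(3.23), np.float64(0.01), 0] rate 1.6 q5 0.39 err 0.0 slope clearance 6.9
2 41 [np.float64(3.4), np.float64(0.7), np.float64(4.0), np.float64(-0.61), np.float64(3.23), np.float64(0.0), 0] rate 2.2 q5 0.34 err 0.0 slope clearance 6.7
3 44 [np.float64(3.7), np.float64(0.7), np.float64(3.8), np.float64(-0.61), np.float64(3.23), np.float64(-0.0), 0] rate 2.8000000000000003 q5 0.3 err 0.0 slope clearance 6.6
4 47 [np.float64(3.9), np.float64(0.8), np.float64(2.2), np.float64(-0.61), np.float64(3.23), np.float64(-0.0), 0] rate 3.0 q5 0.29 err 0.0 slope clearance 5.8
5 51 [np.float64(4.2), np.float64(0.8), np.float64(3.6), np.float64(-0.61), np.float64(3.23), np.float64(0.0), 0] rate 3.0 q5 0.3 err 0.0 slope clearance 5.8
6 54 [np.float64(4.4), np.float64(0.8), np.float64(3.5), np.float64(-0.61), np.float64(3.23), np.float64(-0.0), 0] rate 2.5 q5 0.34 err 
[... 3436 characters left out ...]
3.2, -0.61, 3.23, -0.0, 0.0, 4.8, 0.9, 2.9, -0.61, 3.23, -0.0, 0.0, 5.0, 1.0, 2.6, -0.61, 3.23, -0.0, 0.0, 5.1, 1.0, 2.3, -0.61, 3.23, -0.0, 0.0, 5.3, 1.0, 2.0, -0.61, 3.23, 0.0, 0.0, 5.4, 1.0, 1.7, -0.61, 3.23, 0.0, 0.0]
[5.5, 1.3, 1.4, -0.6, 3.23, -0.59, 0.0, 5.6, 1.2, 1.0, -0.56, 3.24, -0.59, 0.0, 5.7, 1.1, 0.7, -0.53, 3.25, -0.59, 0.0, 5.7, 1.0, 0.3, -0.5, 3.25, -0.59, 0.0, 5.8, 0.9, 0.0, -0.46, 3.26, -0.59, 0.0, 5.8, 0.8, 0.0, -0.43, 3.26, -0.59, 0.0, 5.8, 0.6, -0.3, -0.4, 3.26, -0.59, 0.0, 5.8, 0.5, -0.7, -0.36, 3.27, -0.59, 0.0, 5.7, 0.4, -1.0, -0.33, 3.27, -0.59, 0.0, 5.7, 0.4, -1.4, -0.3, 3.27, -0.35, 0.0, 5.6, 0.5, -1.7, -0.29, 3.28, 0.0, 0.0, 5.5, 0.5, -2.0, -0.29, 3.28, 0.0, 0.0]
```

```bash
sed -i 's/bot=F-bx\*.005/bot=F-bx*.018/; s/^N=24/N=32/; s/f=i\/N;/f=((i\/16)*.375 if i<=16 else .375+(i-16)\/16*.625);/; s/(bot-c0\[2\]\[:2\])\*f/(bot-c0[2][:2])*min(1,f*4)/; s/min(1,i\/3)/min(1,i\/4)/' tip.py
sed -i 's/^    print(i,round.*;q=q1/    print(i,round(th),"rate",(np.abs(q1-q).max()*10).round(2),"q5",q1[4].round(2),round(e,4),"clr",-slope.round(1));q=q1/; s/^print("end q".*/print(*[[float(v) for v in r] for r in rows],sep="\\n")/' tip.py; python3 tip.py
```

```text
tilt 34.0783411102019 psi 0.18753201505099018
lateral -14.09323801971496 start gap of far edge from foot -2.0159396889489996 end TCP [708.   50.6  96.9]
1 36 rate 0.8 q5 0.43 0.0 clr 8.5
2 38 rate 1.02 q5 0.39 0.0 clr 10.0
3 40 rate 1.2 q5 0.35 0.0 clr 11.4
4 41 rate 1.39 q5 0.33 0.0 clr 12.8
5 43 rate 1.49 q5 0.31 0.0 clr 13.8
6 45 rate 1.63 q5 0.29 0.0 clr 14.9
7 47 rate 1.69 q5 0.29 0.0 clr 15.9
8 49 rate 1.72 q5 0.3 0.0 clr 17.2
9 51 rate 1.62 q5 0.31 0.0 clr 18.7
10 53 rate 1.43 q5 0.33 0.0 clr 20.1
11 54 rate 1.24 q5 0.35 0.0 clr 21.0
12 56 rate 1.07 q5 0.38 0.0 clr 21.0
13 58 rate 0.9 q5 0.41 0.0 clr 20.9
14 60 rate 0.76 q5 0.45 0.0 clr 20.8
15 62 rate 0.64 q5 0.48 0.0 clr 20.8
16 64 rate 0.54 q5 0.52 0.0 clr 20.7
17 67 rate 0.74 q5 0.58 0.0 clr 20.6
18 70 rate 0.64 q5 0.65 0.0 clr 20.5
19 73 rate 0.65 q5 0.71 0.0 clr 20.3
20 76 rate 0.64 q5 0.78 0.0 clr 20.2
21 79 rate 0.65 q5 0.84 0.0 clr 20.1
22 82 rate 0.65 q5 0.91 0.0 clr 19.9
23 85 rate 0.65 q5 0.97 0.0 clr 19.8
24 88 rate 0.65 q5 1.04 0.0 clr 19.7
25 91 rate 0.65 q5 1.1 0.0 clr 19.6
26 95 rate 0.66 q5 1.17 0.0 clr 19.6

[... 812 characters left out ...]
 0.0]
[2.9, 0.5, 1.5, -0.34, 1.82, -0.0, 0.0]
[4.9, 0.9, 2.2, -0.57, 3.03, 0.0, 0.0]
[5.0, 1.0, 1.9, -0.57, 3.03, 0.0, 0.0]
[5.2, 1.0, 1.6, -0.57, 3.03, -0.0, 0.0]
[5.2, 1.2, 1.3, -0.56, 3.03, -0.44, 0.0]
[5.3, 1.2, 1.0, -0.54, 3.04, -0.55, 0.0]
[5.4, 1.1, 0.8, -0.51, 3.04, -0.55, 0.0]
[5.5, 1.0, 0.5, -0.48, 3.05, -0.55, 0.0]
[5.5, 0.9, 0.2, -0.45, 3.05, -0.55, 0.0]
[5.5, 0.8, -0.0, -0.42, 3.05, -0.55, 0.0]
[5.6, 0.7, -0.1, -0.39, 3.06, -0.55, 0.0]
[5.6, 0.6, -0.4, -0.36, 3.06, -0.55, 0.0]
[5.5, 0.5, -0.7, -0.33, 3.07, -0.55, 0.0]
[5.5, 0.4, -1.0, -0.3, 3.07, -0.55, 0.0]
[5.4, 0.4, -1.3, -0.28, 3.07, -0.24, 0.0]
[5.3, 0.5, -1.6, -0.27, 3.07, -0.0, 0.0]
[5.2, 0.5, -1.9, -0.27, 3.07, 0.0, 0.0]
```

Carry the cover up on edge.

Emit:
move_arm(plan=[0.3,0.2,1.2,-0.35,1.82,0,0,0.4,0.2,2.6,-0.34,1.82,0,0,0.5,0.2,2.5,-0.34,1.82,0,0,0.6,0.3,2.4,-0.34,1.82,0,0,0.7,0.3,1.4,-0.34,1.82,0,0,0.7,0.3,1.3,-0.34,1.82,0,0,0.8,0.3,1.2,-0.34,1.82,0,0,0.9,0.3,1.9,-0.34,1.82,0,0,1,0.3,2.1,-0.34,1.82,0,0,1,0.3,2,-0.34,1.82,0,0,1.6,0.4,1.9,-0.34,1.82,0,0,2.7,0.5,1.8,-0.34,1.82,0,0])

```text
time: 16.35
eef_pos: [0.61, 0.0368, 0.0912]
tcp_rot: [0.611, 0.738, 0.223, 0.182]
contact_force: [0.3, 0.2, -4.1]
opening: 0.035
finger_force: 90.1
```

Emit:
move_arm(plan=[2.7,0.5,1.7,-0.34,1.82,0,0,2.8,0.5,1.6,-0.34,1.82,0,0,2.8,0.5,1.5,-0.34,1.82,0,0,2.9,0.5,1.5,-0.34,1.82,0,0,4.9,0.9,2.2,-0.57,3.03,0,0,5,1,1.9,-0.57,3.03,0,0,0,0,0,0,0,0,0])

```text
time: 17.05
eef_pos: [0.6337, 0.0401, 0.1036]
tcp_rot: [0.628, 0.758, 0.136, 0.111]
contact_force: [-0.4, 0.2, -4.7]
opening: 0.037
finger_force: 90.1
```

```bash
python3 - <<'E'
from look import *
t=cover();s=t["s"];W=R.from_quat(s["tcp_rot"]).as_matrix();print(np.degrees(np.arcsin(-W[2,2])),np.arctan2(W[1,2],W[0,2]),s["finger_force"],s["qpos"])
p=s["eef_pos"];u=W[:,2];n=W[:,1]; print(n, "pred far edge",p+.104*u, "rail corner",p+.082*u-.027*n, "edge top pix", pix(t,p-.016*u))
for sx in(-.075,.075): print(pix(t,p-.016*u+n*.003+sx*W[:,0]),pix(t,p+.104*u+n*.003+sx*W[:,0]))
E
```

```text
17.05 [0.6337 0.0401 0.1036] [-0.3955  0.1857 -4.6564] 3.1211269659105954
69.81506169237132 0.1937906575829465 90.11038541793823 [-0.1417  0.178   1.9894  0.1892  0.6487 -0.4612]
[0.9222 0.1744 0.345 ] pred far edge [0.6689 0.047  0.006 ] rail corner [0.6366 0.0409 0.0173] edge top pix [274.1645 176.2989]
[303.185  168.8265] [299.2247 162.5305]
[244.6141 181.4564] [245.5078 174.1073]
```

Emit:
move_arm(plan=[5.2,1,1.6,-0.57,3.03,0,0,5.2,1.2,1.3,-0.56,3.03,-0.44,0,5.3,1.2,1,-0.54,3.04,-0.55,0,5.4,1.1,0.8,-0.51,3.04,-0.55,0,5.5,1,0.5,-0.48,3.05,-0.55,0,5.5,0.9,0.2,-0.45,3.05,-0.55,0,5.5,0.8,0,-0.42,3.05,-0.55,0,5.6,0.7,-0.1,-0.39,3.06,-0.55,0,5.6,0.6,-0.4,-0.36,3.06,-0.55,0,5.5,0.5,-0.7,-0.33,3.07,-0.55,0,0,0,0,0,0,0,0])

```text
time: 18.2
eef_pos: [0.6872, 0.049, 0.1054]
tcp_rot: [0.667, 0.739, -0.068, -0.063]
contact_force: [-0.5, -0.7, -3.9]
opening: 0.04
finger_force: 90.0
```

Emit:
move_arm(plan=[5.5,0.4,-1,-0.3,3.07,-0.55,0,5.4,0.4,-1.3,-0.28,3.07,-0.24,0,5.3,0.5,-1.6,-0.27,3.07,0,0,5.2,0.5,-1.9,-0.27,3.07,0,0,0,0,0,0,0,0,0])

```text
time: 18.7
eef_pos: [0.7083, 0.0507, 0.0992]
tcp_rot: [0.662, 0.723, -0.146, -0.135]
contact_force: [0.7, -1.3, -4.8]
opening: 0.04
finger_force: 90.2
```

```bash
cat > held.py <<'E'
from look import *
F=np.array([.687,.0629]);yb=.089;bx=np.array([np.cos(yb),np.sin(yb)])
t=cover();s=t["s"];W=R.from_quat(s["tcp_rot"]).as_matrix();p=s["eef_pos"];u=W[:,2];n=W[:,1]
psi=np.arctan2(-W[0,0],W[1,0]);print("tilt",np.degrees(np.arctan2(-u[2],u[:2]@[np.cos(psi),np.sin(psi)])),"psi",psi,s["finger_force"],"opening",s["opening"]*85.4)
far=p+.104*u+.003*n;print("bottom pt",far,"gap to foot mm",(far[:2]-F)@bx*1000,"W",n,u)
E
python3 held.py
```

```text
18.7 [0.7083 0.0507 0.0992] [ 0.7314 -1.2769 -4.798 ] 3.4450310513125184
tilt 112.95890639402198 psi 0.08785707182054549 90.18942832946777 opening 3.4450310513125184
bottom pt [0.6706 0.0477 0.0023] gap to foot mm -17.7021645130854 W [ 0.9171  0.0818 -0.3901] [-0.3888 -0.0318 -0.9208]
```

Emit:
move_arm(plan=[2,0.2,0,0,0,0,0,2,0.2,0,0,0,0,0,2,0.2,0,0,0,0,0,2,0.2,0,0,0,0,0,2,0.2,0,0,0,0,0,0,0,-1,0,0,0,0,0,0,-1,0,0,0,0,0,0,0,0,0,0,0])

```text
time: 19.55
eef_pos: [0.7182, 0.0516, 0.0991]
tcp_rot: [0.662, 0.723, -0.147, -0.135]
contact_force: [0.9, -1.2, -3.7]
opening: 0.037
finger_force: 90.1
```

Emit:
move_arm(plan=[1.5,0.1,0,0,0,0,0,1.5,0.1,0,0,0,0,0,0,0,-1,0,0,0,0,0,0,0,0,0,0,0])

```text
time: 19.95
eef_pos: [0.7217, 0.052, 0.099]
tcp_rot: [0.662, 0.723, -0.146, -0.135]
contact_force: [0.5, 0.6, -3.0]
opening: 0.041
finger_force: 90.4
```

Emit:
move_arm(plan=[0,0,-1.5,0,0,0,0,0,0,-1.5,0,0,0,0,0,0,0,0,0,0,0])

```text
time: 20.25
eef_pos: [0.7226, 0.0524, 0.0982]
tcp_rot: [0.662, 0.723, -0.145, -0.134]
contact_force: [2.4, 3.7, 5.0]
opening: 0.041
finger_force: 91.4
```

```bash
python3 held.py; python3 - <<'E'
from look import *
s=grab("scene");H=s["hsv"].astype(int)
# predicted plate top-edge corners in the scene view vs white mask
st=s["s"];W=R.from_quat(st["tcp_rot"]).as_matrix();p=st["eef_pos"];u=W[:,2];n=W[:,1]
for sx in(-.075,.075):print("pred edge corner",pix(s,p-.016*u+n*.003+sx*W[:,0]))
c0=pix(s,p-.016*u).astype(int)
for c in blobs((H[...,1]<25)&(H[...,2]>200),60,(240,180,420,290)):print(cv2.boundingRect(c),cv2.approxPolyDP(c,3,True)[:,0].tolist())
cv2.imwrite("pics/s2.png",cv2.resize(s["color"][170:310,230:430,::-1],None,fx=4,fy=4,interpolation=cv2.INTER_CUBIC))
E
```

```text
20.25 [0.7226 0.0524 0.0982] [2.4072 3.7023 5.0131] 3.5148453609632386
tilt 112.76801519463551 psi 0.0878080454008813 91.44059658050537 opening 3.5148453609632386
bottom pt [0.6852 0.0493 0.0011] gap to foot mm -2.9782608671544155 W [ 0.9185  0.0814 -0.387 ] [-0.3856 -0.0327 -0.9221]
pred edge corner [297.24607351 258.35573902]
pred edge corner [367.59903236 235.52021555]
(250, 180, 57, 15) [[250, 180], [251, 194], [266, 193], [261, 188], [265, 184], [276, 189], [272, 192], [306, 189], [304, 180], [296, 180], [297, 189], [292, 187], [293, 180], [278, 180], [277, 184], [275, 180], [273, 184], [265, 180], [264, 185], [262, 180]]
(381, 254, 19, 10) [[399, 262], [395, 254], [381, 257]]
(276, 265, 32, 21) [[307, 265], [276, 277], [283, 285], [282, 274]]
(363, 236, 31, 12) [[393, 238], [363, 246]]
```

Emit:
move_arm(plan=[0.8,0.1,1,-0.05,0.5,0,0,0.8,0.1,0.5,-0.05,0.5,0,0,0,0,0,0,0,0,4,0,0,0,0,0,0,7,0,0,0,0,0,0,9,0,0,0,0,0,0,12,0,0,0,0,0,0,16,0,0,0,0,0,0,18,0,0,0,0,0,0,18], newtons=20)

```text
time: 21.25
eef_pos: [0.7227, 0.0519, 0.0967]
tcp_rot: [0.661, 0.721, -0.153, -0.141]
contact_force: [0.4, 1.2, -0.6]
opening: 0.212
finger_force: 0.0
```

```bash
python3 held.py
```

```text
21.25 [0.7227 0.0519 0.0967] [ 0.3872  1.1602 -0.6183] 18.084214756383673
tilt 114.01427606542872 psi 0.08759271096706045 0.0 opening 18.084214756383673
bottom pt [0.6833 0.0485 0.0005] gap to foot mm -5.012696644367968 W [ 0.9099  0.0803 -0.407 ] [-0.4055 -0.0348 -0.9134]
```

Released with no force; withdraw along the tool axis and look where the cover stands.

Emit:
move_arm(plan=[4,0.4,9.1,0,0,0,18,8.1,0.7,18.3,0,0,0,18,12,1,27.5,0,0,0,18,8,0.7,30,0,0,0,18,0,0,30,0,0,0,18,0,0,30,0,0,0,18,0,0,0,0,0,0,18])

```text
time: 22.0
eef_pos: [0.7573, 0.0548, 0.25]
tcp_rot: [0.662, 0.722, -0.149, -0.136]
contact_force: [1.1, 1.0, 1.1]
opening: 0.209
finger_force: 0.0
```

```bash
python3 - <<'E'
from look import *
np.set_printoptions(precision=4,suppress=True)
d=grab("wrist");s=grab("scene");t=grab("top");print(d["s"]["eef_pos"],d["s"]["contact_force"])
# predicted cover corners if it leans as released (bottom gap 5, 24.4deg)
yb=.089;bx=np.array([np.cos(yb),np.sin(yb),0]);by=np.array([-bx[1],bx[0],0]);k=np.array([0,0,1.])
B=np.array([.6833,.0485,0]);a=np.radians(24.4);up=bx*np.sin(a)+k*np.cos(a);n=bx*np.cos(a)-k*np.sin(a)
for nm,c in(("wrist",d),("top",t),("scene",s)):
    for l,P in(("topL",B+.12*up+.075*by),("topR",B+.12*up-.075*by),("botL",B+.075*by),("botR",B-.075*by),("railL",B+.091*up+.055*by-.03*n),("railR",B+.091*up-.055*by-.03*n)):
        print(nm,l,pix(c,P).round(1).tolist(),end=" ")
    print()
im=np.zeros((600,800,3),np.uint8);im[:420,:560]=d["color"]
im[420:600,:240]=cv2.resize(s["color"][195:285,250:370],None,fx=2,fy=2);im[420:600,250:600]=cv2.resize(t["color"][130:220,215:335],(350,180))[:, :350]
cv2.imwrite("pics/m1.png",im[...,::-1])
for nm,c,bb in(("top",t,(230,120,325,225)),("scene",s,(240,180,420,290))):
    H=c["hsv"].astype(int)
    for b in blobs(H[...,2]<70,40,bb):print(nm,"dark",cv2.minAreaRect(b))
    for b in blobs((H[...,1]<25)&(H[...,2]>220),40,bb):print(nm,"white",cv2.minAreaRect(b))
E
```

```text
[0.7573 0.0548 0.25  ] [1.0535 1.     1.0508]
wrist topL [317.0, 116.8] wrist topR [312.2, 275.9] wrist botL [303.4, 117.0] wrist botR [301.5, 233.4] wrist railL [281.0, 137.5] wrist railR [280.7, 246.1] 
top topL [238.7, 140.1] top topR [297.2, 133.3] top botL [244.9, 167.8] top botR [299.2, 161.5] top railL [248.6, 155.5] top railR [291.2, 150.5] 
scene topL [367.6, 236.9] scene topR [297.3, 259.8] scene botL [348.7, 262.8] scene botR [286.0, 284.4] scene railL [346.9, 233.8] scene railR [297.5, 249.4] 
top dark ((282.0, 148.0), (8.0, 14.0), 90.0)
top dark ((282.5, 163.0), (8.0, 15.0), 90.0)
scene dark ((363.0, 190.0), (20.0, 46.0), 90.0)
scene dark ((364.0, 281.0), (20.0, 16.0), -0.0)
scene dark ((309.3500061035156, 250.05001831054688), (6.640782833099365, 20.871028900146484), 71.56504821777344)
scene dark ((277.98822021484375, 194.8470458984375), (2.3008949756622314, 40.18896484375), 85.60128784179688)
scene dark ((392.7000427246094, 273.9000244140625), (8.221921920776367, 8.221921920776367), 18.434947967529297)
scene white ((346.79791259765625, 243.878173828125), (3.209740161895752, 44.5797233581543), 71.99584197998047)
scene white ((301.0, 185.0), (10.0, 10.0), 90.0)
scene white ((256.0, 183.5), (7.0, 12.0), 90.0)
scene white ((377.70001220703125, 242.10000610351562), (3.1622776985168457, 30.99032211303711), 71.56504821777344)
```

The leaning cover matches the release pose: rail ends show dark at top pixels (282,148) and (282,163), where predicted. Next I plan gripping its upper rail.

```bash
cat > rail.py <<'E'
from kin import *; from plant import ctrl
yb=.089;bx=np.array([np.cos(yb),np.sin(yb),0]);by=np.array([-bx[1],bx[0],0]);k=np.array([0,0,1.])
B=np.array([.6833,.0485,0]);A=24.4;a=np.radians(A);up=bx*np.sin(a)+k*np.cos(a);n=bx*np.cos(a)-k*np.sin(a)
G=B+.091*up-.011*n
E
python3 - <<'E'
from rail import *
print("grasp TCP",G)
s=ctrl.get_state();p,W,q=s["eef_pos"],R.from_quat(s["tcp_rot"]),s["qpos"];print(q)
p,W,q=seg(p,W,[.62,.04,.25],tool(80,.2),6,q,30)
p,W,q=seg(p,W,[.62,.04,.20],tool(50,.2),8,q,30)
p,W,q=seg(p,W,[.64,.04,.15],tool(30,.15),8,q,30)
p,W,q=seg(p,W,G-.06*n,tool(A,yb),4,q,30)
p,W,q=seg(p,W,G-.02*n,tool(A,yb),4,q,30)
p,W,q=seg(p,W,G,tool(A,yb),4,q,30)
E
```

```text
grasp TCP [0.71076584 0.05095093 0.08741636]
[-0.04374007  0.71186216  1.00968091 -0.05429905  1.83491478 -0.13484016]
6 x [-22.5, -2.5, 1.4, 0.8, -5.61, 1.04, 30.0] | end q [-0.12  0.06  1.8   0.06  1.11 -0.34] max rad/s 1.56 turn/row 5.8
8 x [0.0, 0.0, -6.3, 0.75, -3.68, 0.0, 30.0] | end q [-0.2  -0.09  2.16  0.57  0.49 -0.83] max rad/s 1.28 turn/row 3.7
8 x [2.5, 0.0, -6.3, 0.44, -2.46, -0.35, 30.0] | end q [-0.22  0.03  2.3   2.12  0.38 -2.34] max rad/s 2.54 turn/row 2.5
4 x [4.1, 1.5, -9.4, 0.17, -1.39, -0.87, 30.0] | end q [-0.18  0.18  2.29  2.64  0.52 -2.8 ] max rad/s 1.59 turn/row 1.7
4 x [9.1, 0.8, -4.1, 0.0, -0.0, 0.0, 30.0] | end q [-0.16  0.28  2.2   2.68  0.52 -2.84] max rad/s 0.27 turn/row 0.0
UNREACHED 0 0.0017600248066430642 [-0.15412778  0.29664974  2.19144645  2.68394148  0.5246628  -2.84      ]
UNREACHED 1 0.002660837768637702 [-0.15244015  0.30884606  2.18018274  2.6851122   0.52492752 -2.84      ]
UNREACHED 2 0.0035248241287387932 [-0.15075496  0.32094461  2.16889318  2.68629168  0.52509011 -2.84      ]
UNREACHED 3 0.004352394985024813 [-0.14907302  0.33294865  2.15757716  2.68747855  0.52515296 -2.84      ]
4 x [4.5, 0.4, -2.1, 0.0, -0.0, 0.0, 30.0] | end q [-0.15  0.33  2.16  2.69  0.53 -2.84] max rad/s 0.12 turn/row 0.0
```

```bash
python3 - <<'E'
from rail import *
s=ctrl.get_state();p,W,q=s["eef_pos"],R.from_quat(s["tcp_rot"]),s["qpos"]
p,W,q=seg(p,W,[.62,.04,.25],tool(80,.2),8,q,30)
p,W,q=seg(p,W,[.62,.04,.20],tool(50,.2),8,q,30)
p,W,q=seg(p,W,[.64,.04,.15],tool(32,.16),11,q,30)
T=tool(28,.125);d=T.as_matrix()[:,2]
p,W,q=seg(p,W,G-.055*d,T,5,q,30)
p,W,q=seg(p,W,G-.02*d,T,4,q,30)
p,W,q=seg(p,W,G,T,4,q,30);print(q)
E
```

```text
8 x [-16.9, -1.9, 1.1, 0.6, -4.21, 0.78, 30.0] | end q [-0.12  0.06  1.8   0.06  1.11 -0.34] max rad/s 1.18 turn/row 4.3
8 x [0.0, -0.0, -6.2, 0.75, -3.68, 0.0, 30.0] | end q [-0.2  -0.09  2.16  0.57  0.49 -0.83] max rad/s 1.28 turn/row 3.7
11 x [1.8, -0.0, -4.5, 0.29, -1.61, -0.21, 30.0] | end q [-0.22  0.02  2.29  1.99  0.35 -2.22] max rad/s 1.67 turn/row 1.6
5 x [4.5, 1.0, -7.4, 0.11, -0.79, -0.4, 30.0] | end q [-0.19  0.17  2.26  2.45  0.44 -2.65] max rad/s 1.1 turn/row 0.9
4 x [7.7, 1.0, -4.1, 0.0, -0.0, -0.0, 30.0] | end q [-0.17  0.26  2.19  2.51  0.45 -2.7 ] max rad/s 0.24 turn/row 0.0
4 x [4.4, 0.6, -2.3, 0.0, 0.0, -0.0, 30.0] | end q [-0.16  0.31  2.14  2.54  0.45 -2.73] max rad/s 0.13 turn/row 0.0
[-0.15845722  0.31485158  2.14372899  2.5419803   0.45291249 -2.7263865 ]
```

Emit:
move_arm(plan=[-16.9,-1.9,1.1,0.6,-4.21,0.78,30,-16.9,-1.9,1.1,0.6,-4.21,0.78,30,-16.9,-1.9,1.1,0.6,-4.21,0.78,30,-16.9,-1.9,1.1,0.6,-4.21,0.78,30,-16.9,-1.9,1.1,0.6,-4.21,0.78,30,-16.9,-1.9,1.1,0.6,-4.21,0.78,30,-16.9,-1.9,1.1,0.6,-4.21,0.78,30,-16.9,-1.9,1.1,0.6,-4.21,0.78,30])

```text
time: 22.95
eef_pos: [0.6181, 0.0397, 0.2484]
tcp_rot: [0.63, 0.771, 0.068, 0.055]
contact_force: [-0.7, -0.5, -0.2]
opening: 0.353
finger_force: 0.0
```

Emit:
move_arm(plan=[0,0,-6.2,0.75,-3.68,0,30,0,0,-6.2,0.75,-3.68,0,30,0,0,-6.2,0.75,-3.68,0,30,0,0,-6.2,0.75,-3.68,0,30,0,0,-6.2,0.75,-3.68,0,30,0,0,-6.2,0.75,-3.68,0,30,0,0,-6.2,0.75,-3.68,0,30,0,0,-6.2,0.75,-3.68,0,30])

```text
time: 23.75
eef_pos: [0.6185, 0.0397, 0.1984]
tcp_rot: [0.595, 0.727, 0.265, 0.216]
contact_force: [0.5, 0.2, 0.1]
opening: 0.352
finger_force: 0.0
```

Emit:
move_arm(plan=[1.8,0,-4.5,0.29,-1.61,-0.21,30,1.8,0,-4.5,0.29,-1.61,-0.21,30,1.8,0,-4.5,0.29,-1.61,-0.21,30,1.8,0,-4.5,0.29,-1.61,-0.21,30,1.8,0,-4.5,0.29,-1.61,-0.21,30,1.8,0,-4.5,0.29,-1.61,-0.21,30,1.8,0,-4.5,0.29,-1.61,-0.21,30,1.8,0,-4.5,0.29,-1.61,-0.21,30,1.8,0,-4.5,0.29,-1.61,-0.21,30,1.8,0,-4.5,0.29,-1.61,-0.21,30,1.8,0,-4.5,0.29,-1.61,-0.21,30,0,0,0,0,0,0,30])

```text
time: 24.95
eef_pos: [0.6373, 0.04, 0.1473]
tcp_rot: [0.569, 0.666, 0.368, 0.312]
contact_force: [-1.0, 0.0, 0.0]
opening: 0.35
finger_force: 0.0
```

```bash
python3 - <<'E'
from rail import *
from h import *
np.set_printoptions(precision=4,suppress=True)
d=grab("wrist");t=grab("top");s=d["s"];p,W,q=s["eef_pos"],R.from_quat(s["tcp_rot"]),s["qpos"];print(s["time"],p,q)
T=tool(28,.125);dd=T.as_matrix()[:,2]
p,W,q=seg(p,W,G-.055*dd,T,6,q,30)
for nm,f in(("up rail L",.055),("up rail R",-.055)):
    print(nm,[pix(d,B+h*up+f*by-.03*n).round(1).tolist() for h in(.084,.098)],"top",[pix(t,B+h*up+f*by-.03*n).round(1).tolist() for h in(.084,.098)])
print("low rail",[pix(d,B+h*up+f*by-.03*n).round(1).tolist() for f in(.055,-.055) for h in(.022,.036)])
H=d["hsv"].astype(int)
for b in blobs((H[...,2]<80),120,(150,20,480,300)):print("dark",cv2.minAreaRect(b),cv2.approxPolyDP(b,3,True)[:,0].tolist()[:10])
cv2.imwrite("pics/w6.png",d["color"][...,::-1])
E
```

```text
24.95 [0.6373 0.04   0.1473] [-0.2223  0.0222  2.2921  1.9816  0.3512 -2.2142]
6 x [4.2, 0.8, -5.7, 0.08, -0.71, -0.32, 30.0] | end q [-0.19  0.17  2.26  2.45  0.44 -2.65] max rad/s 0.93 turn/row 0.8
up rail L [[251.7, 145.7], [271.8, 146.3]] top [[249.0, 157.2], [248.3, 153.8]]
up rail R [[249.3, 292.0], [267.2, 293.9]] top [[291.4, 152.2], [291.1, 148.9]]
low rail [[170.2, 144.7], [187.3, 144.7], [175.6, 282.5], [191.3, 284.8]]
dark ((185.15045166015625, 212.920654296875), (138.38035583496094, 27.210962295532227), 88.75463104248047) [[172, 144], [176, 267], [173, 280], [191, 282], [200, 271], [197, 144]]
dark ((262.34454345703125, 217.42831420898438), (23.01518440246582, 145.28579711914062), 1.1233028173446655) [[254, 145], [251, 289], [267, 290], [271, 278], [275, 146]]
dark ((154.65203857421875, 206.7757568359375), (157.15451049804688, 14.786673545837402), 87.69403076171875) [[158, 128], [157, 149], [153, 148], [155, 141], [150, 141], [150, 275], [157, 271], [158, 277], [164, 277], [165, 285]]
dark ((320.0, 185.0), (34.0, 24.0), 90.0) [[315, 168], [309, 178], [309, 197], [324, 20
[... 912 characters left out ...]
], [325, 236]]
dark ((227.5, 167.5), (5.0, 35.0), 90.0) [[210, 165], [213, 169], [245, 170], [245, 166]]
dark ((227.50552368164062, 182.39503479003906), (35.214420318603516, 4.625177383422852), 3.012787342071533) [[210, 180], [215, 184], [245, 185], [245, 181]]
dark ((227.5013885498047, 197.4737548828125), (35.214420318603516, 4.677736282348633), 3.012787342071533) [[210, 195], [216, 199], [245, 200], [244, 196]]
dark ((227.5214080810547, 212.15760803222656), (35.24372863769531, 4.491236686706543), 3.5763344764709473) [[210, 210], [245, 215], [244, 211]]
dark ((227.0369110107422, 240.5942840576172), (34.40357971191406, 4.61732292175293), 5.19442892074585) [[210, 238], [244, 244], [244, 240]]
```

The detected rails match the predicted leaning pose to about 3 px. I go in and grip the upper rail.

Emit:
move_arm(plan=[4.2,0.8,-5.7,0.08,-0.71,-0.32,30,4.2,0.8,-5.7,0.08,-0.71,-0.32,30,4.2,0.8,-5.7,0.08,-0.71,-0.32,30,4.2,0.8,-5.7,0.08,-0.71,-0.32,30,4.2,0.8,-5.7,0.08,-0.71,-0.32,30,4.2,0.8,-5.7,0.08,-0.71,-0.32,30,7.7,1,-4.1,0,0,0,30,7.7,1,-4.1,0,0,0,30,7.7,1,-4.1,0,0,0,30,7.7,1,-4.1,0,0,0,30,0,0,0,0,0,0,30])

```text
time: 26.15
eef_pos: [0.6967, 0.0485, 0.1008]
tcp_rot: [0.565, 0.642, 0.388, 0.343]
contact_force: [-0.4, 0.5, 0.0]
opening: 0.355
finger_force: 0.0
```

Emit:
move_arm(plan=[4.4,0.6,-2.3,0,0,0,30,4.4,0.6,-2.3,0,0,0,30,4.4,0.6,-2.3,0,0,0,30,3.4,0.4,-1.8,0,0,0,30,0,0,0,0,0,0,30])

```text
time: 26.65
eef_pos: [0.7126, 0.0507, 0.0921]
tcp_rot: [0.565, 0.642, 0.388, 0.343]
contact_force: [0.3, 0.0, -0.2]
opening: 0.353
finger_force: 0.0
```

```bash
python3 - <<'E'
from rail import *
s=ctrl.get_state();p=s["eef_pos"];print(s["time"],p,s["contact_force"],"err to grasp along up,n,by mm",[(p-G)@v*1000 for v in(up,n,by)],s["opening"]*85.4)
E
```

```text
26.65 [0.71257851 0.05067045 0.09205116] [ 0.2620491   0.02953544 -0.15831101] err to grasp along up,n,by mm [np.float64(4.956394459064918), np.float64(-0.2931315835594948), np.float64(-0.44049061267705314)] 30.185982191770798
```

Emit:
move_arm(plan=[-1,-0.1,-2.3,0,0,0,30,-1,-0.1,-2.2,0,0,0,26,0,0,0,0,0,0,22,0,0,0,0,0,0,18,0,0,0,0,0,0,14,0,0,0,0,0,0,10,0,0,0,0,0,0,8,0,0,0,0,0,0,8], newtons=60)

```text
time: 27.45
eef_pos: [0.71, 0.0504, 0.0877]
tcp_rot: [0.566, 0.642, 0.388, 0.343]
contact_force: [-4.0, -1.2, 2.1]
opening: 0.144
finger_force: 59.3
```

```bash
cat > low.py <<'E'
from rail import *
np.set_printoptions(precision=1,suppress=True)
s=ctrl.get_state();p,W0,q=s["eef_pos"],R.from_quat(s["tcp_rot"]),s["qpos"];M=W0.as_matrix();print(p,"tilt",np.degrees(np.arcsin(-M[2,2])),"psi",np.arctan2(M[1,2],M[0,2]),"grip",s["opening"]*85.4,s["finger_force"],s["contact_force"],q)
t0,ps0=np.degrees(np.arcsin(-M[2,2])),np.arctan2(M[1,2],M[0,2])
# cover points in the tool frame (frozen at the grip): columns up, n, by of cover
Cp=[B+.120*up,B+.120*up-.006*n,B,B-.006*n];loc=[W0.inv().apply(x-p) for x in Cp]
F=np.array([.687,.0629]);dA=t0-A
def rng(N1,N2):
    P,Wc,qq=p.copy(),W0,q;rows=[]
    G0=np.array([G[0],G[1]])
    ps=lambda f:np.interp(f,[0,.12,.5,1],[ps0,.19,.19,yb])
    tot=N1+N2
    goal=np.array([F[0],F[1]])+bx[:2]*-.058+by[:2]*((p[:2]-F)@by[:2])
    for i in range(1,tot+1):
        f=i/tot
        th=t0 if i<=N1 else t0+(90+dA-t0)*(i-N1)/N2
        pos=np.r_[p[:2]+(goal-p[:2])*min(1,f*1.6),0]
        Wn=tool(th,ps(f))
        pos[2]=np.interp(i,[0,N1,tot],[0,.006,.006])-min(Wn.apply(l)[2] for l in loc)
        slope=max((pos[:2]+Wn.apply(l)[:2]-F)@bx[:2]-max(0,(pos+Wn.apply(l))[2])*.404 for l in loc if (pos+Wn.apply(l))[2]<.08)*1000
        dr=np.degrees((Wn*Wc.inv()).as_rotvec());q1,e=ik(pos,Wn,qq,X)
        rows.append([*((pos-P)*1000).round(1),*dr.round(2),8]);print(i,round(th,1),"rate",(np.abs(q1-qq).max()*10).round(2),"q5",q1[4].round(2),"q6",q1[5].round(2),round(e,4),"slope clr",-slope.round(1))
        P,Wc,qq=pos,Wn,q1
    print(*[[float(v) for v in r] for r in rows],sep="\n");print("end",P*1000,qq)
E
python3 -c "
from low import *
rng(6,34)"
```

```text
[0.7 0.1 0.1] tilt 27.644613709529224 psi 0.12402540673583493 grip 12.329985855270685 59.313982129096985 [-4.  -1.2  2.1] [-0.2  0.3  2.1  2.6  0.5 -2.7]
1 27.6 rate 0.39 q5 0.47 q6 -2.71 0.0 slope clr 8.6
2 27.6 rate 0.38 q5 0.48 q6 -2.69 0.0 slope clr 12.2
3 27.6 rate 0.37 q5 0.49 q6 -2.66 0.0 slope clr 15.8
4 27.6 rate 0.36 q5 0.49 q6 -2.64 0.0 slope clr 19.3
5 27.6 rate 0.29 q5 0.5 q6 -2.62 0.0 slope clr 22.9
6 27.6 rate 0.08 q5 0.5 q6 -2.62 0.0 slope clr 26.5
7 29.6 rate 0.55 q5 0.46 q6 -2.57 0.0 slope clr 32.6
8 31.5 rate 0.64 q5 0.43 q6 -2.5 0.0 slope clr 38.7
9 33.4 rate 0.75 q5 0.39 q6 -2.43 0.0 slope clr 44.8
10 35.4 rate 0.88 q5 0.36 q6 -2.34 0.0 slope clr 50.8
11 37.3 rate 1.03 q5 0.33 q6 -2.24 0.0 slope clr 56.7
12 39.2 rate 1.19 q5 0.3 q6 -2.12 0.0 slope clr 62.6
13 41.2 rate 1.36 q5 0.28 q6 -1.99 0.0 slope clr 68.5
14 43.1 rate 1.52 q5 0.27 q6 -1.84 0.0 slope clr 74.3
15 45.0 rate 1.62 q5 0.26 q6 -1.68 0.0 slope clr 80.1
16 46.9 rate 1.65 q5 0.26 q6 -1.51 0.0 slope clr 85.8
17 48.9 rate 1.59 q5 0.27 q6 -1.36 0.0 slope clr 91.4
18 50.8 rate 1.47 q5 0.28 q6 -1.21 0.0 slo
[... 2229 characters left out ...]
 1.9, -0.29, 8.0]
[0.0, 0.0, -2.5, -0.31, 1.9, -0.29, 8.0]
[0.0, 0.0, -2.6, -0.3, 1.91, -0.29, 8.0]
[0.0, 0.0, -2.6, -0.29, 1.91, -0.29, 8.0]
[0.0, 0.0, -2.7, -0.28, 1.91, -0.29, 8.0]
[0.0, 0.0, -2.7, -0.27, 1.91, -0.29, 8.0]
[0.0, 0.0, -2.8, -0.26, 1.91, -0.29, 8.0]
[0.0, 0.0, -2.8, -0.25, 1.91, -0.29, 8.0]
[0.0, 0.0, -2.9, -0.24, 1.91, -0.29, 8.0]
[0.0, 0.0, -2.9, -0.23, 1.92, -0.29, 8.0]
[0.0, 0.0, -2.9, -0.22, 1.92, -0.29, 8.0]
[0.0, 0.0, -3.0, -0.22, 1.92, -0.29, 8.0]
[0.0, 0.0, -3.0, -0.21, 1.92, -0.29, 8.0]
[0.0, 0.0, -3.0, -0.2, 1.92, -0.29, 8.0]
[0.0, 0.0, -3.0, -0.19, 1.92, -0.29, 8.0]
[0.0, 0.0, -3.1, -0.18, 1.92, -0.29, 8.0]
end [630.5  43.3  17.9] [-0.1  0.5  1.8 -0.   1.  -0.2]
```

```bash
sed -i 's/\[ps0,.19,.19,yb\]/[ps0,.225,.225,yb]/' low.py; python3 -c "
from low import *
rng(6,34)" | grep -v "^\(2[1-9]\|3[0-9]\) "
```

```text
[0.7 0.1 0.1] tilt 27.644613709529224 psi 0.12402540673583493 grip 12.329985855270685 59.313982129096985 [-4.  -1.2  2.1] [-0.2  0.3  2.1  2.6  0.5 -2.7]
1 27.6 rate 0.58 q5 0.47 q6 -2.7 0.0 slope clr 8.6
2 27.6 rate 0.55 q5 0.49 q6 -2.66 0.0 slope clr 12.2
3 27.6 rate 0.53 q5 0.5 q6 -2.63 0.0 slope clr 15.7
4 27.6 rate 0.51 q5 0.51 q6 -2.6 0.0 slope clr 19.3
5 27.6 rate 0.4 q5 0.52 q6 -2.58 0.0 slope clr 22.9
6 27.6 rate 0.08 q5 0.52 q6 -2.58 0.0 slope clr 26.5
7 29.6 rate 0.56 q5 0.49 q6 -2.52 0.0 slope clr 32.6
8 31.5 rate 0.64 q5 0.45 q6 -2.46 0.0 slope clr 38.6
9 33.4 rate 0.74 q5 0.42 q6 -2.39 0.0 slope clr 44.7
10 35.4 rate 0.85 q5 0.39 q6 -2.3 0.0 slope clr 50.7
11 37.3 rate 0.97 q5 0.36 q6 -2.2 0.0 slope clr 56.6
12 39.2 rate 1.11 q5 0.34 q6 -2.1 0.0 slope clr 62.5
13 41.2 rate 1.24 q5 0.32 q6 -1.97 0.0 slope clr 68.4
14 43.1 rate 1.36 q5 0.3 q6 -1.84 0.0 slope clr 74.2
15 45.0 rate 1.43 q5 0.3 q6 -1.7 0.0 slope clr 79.9
16 46.9 rate 1.46 q5 0.29 q6 -1.55 0.0 slope clr 85.6
17 48.9 rate 1.43 q5 0.3 q6 -1.41 0.0 slope clr 91.2
18 50.8 rate 1.35 q5 0.31 q6 -1.28 0.0 slope clr 
[... 1199 characters left out ...]
37, 1.89, -0.39, 8.0]
[0.0, 0.0, -2.5, -0.36, 1.9, -0.39, 8.0]
[0.0, 0.0, -2.6, -0.35, 1.9, -0.39, 8.0]
[0.0, 0.0, -2.6, -0.33, 1.9, -0.39, 8.0]
[0.0, 0.0, -2.7, -0.32, 1.9, -0.39, 8.0]
[0.0, 0.0, -2.7, -0.31, 1.9, -0.39, 8.0]
[0.0, 0.0, -2.8, -0.3, 1.91, -0.39, 8.0]
[0.0, 0.0, -2.8, -0.28, 1.91, -0.39, 8.0]
[0.0, 0.0, -2.9, -0.27, 1.91, -0.39, 8.0]
[0.0, 0.0, -2.9, -0.26, 1.91, -0.39, 8.0]
[0.0, 0.0, -2.9, -0.24, 1.91, -0.39, 8.0]
[0.0, 0.0, -3.0, -0.23, 1.92, -0.39, 8.0]
[0.0, 0.0, -3.0, -0.22, 1.92, -0.39, 8.0]
[0.0, 0.0, -3.0, -0.2, 1.92, -0.39, 8.0]
[0.0, 0.0, -3.0, -0.19, 1.92, -0.39, 8.0]
[0.0, 0.0, -3.1, -0.18, 1.92, -0.39, 8.0]
end [630.5  43.3  17.9] [-0.1  0.5  1.8 -0.   1.  -0.2]
```

Emit:
move_arm(plan=[0,0,0,0,0,0,8,-3.2,-0.3,2,0,0,0.3,8,-3.2,-0.3,2,0,0,1.2,8,-3.2,-0.3,1,0,0,1.2,8,-3.2,-0.3,1,0,0,1.3,8,-3.2,-0.3,1,0,0,1.2,8,-3.2,-0.3,0,0,0,0.5,8,0,0,0,0,0,0,8], newtons=90)

```text
time: 28.25
eef_pos: [0.6898, 0.0484, 0.093]
tcp_rot: [0.533, 0.67, 0.403, 0.323]
contact_force: [-0.8, 0.5, -4.3]
opening: 0.138
finger_force: 88.0
```

Emit:
move_arm(plan=[-3.2,-0.3,-0.9,-0.43,1.88,0,8,-3.2,-0.3,-1,-0.43,1.88,0,8,-3.2,-0.3,-1.1,-0.43,1.88,0,8,-3.2,-0.3,-1.2,-0.43,1.88,0,8,-3.2,-0.3,-1.3,-0.43,1.88,0,8,-3.2,-0.3,-1.4,-0.43,1.88,0,8,-3.2,-0.3,-1.5,-0.43,1.88,0,8,0,0,0,0,0,0,8])

```text
time: 29.05
eef_pos: [0.6688, 0.0471, 0.0866]
tcp_rot: [0.566, 0.713, 0.323, 0.259]
contact_force: [-0.0, 0.0, -4.5]
opening: 0.135
finger_force: 88.0
```

```bash
cat > chk.py <<'E'
from look import *
np.set_printoptions(precision=3,suppress=True)
d=grab("wrist");s=d["s"];M=R.from_quat(s["tcp_rot"]).as_matrix();print(s["time"],s["eef_pos"],"tilt",np.degrees(np.arcsin(-M[2,2])),"psi",np.arctan2(-M[0,0],M[1,0]),s["contact_force"],s["wrist_torque"],s["finger_force"],s["opening"]*85.4,s["qpos"])
H=d["hsv"].astype(int)
for b in blobs((H[...,2]<80),300,(100,20,480,300))[:4]:
    r=cv2.minAreaRect(b);print("dark",np.round(r[0],1),np.round(r[1],1),round(r[2],1))
for b in blobs((H[...,1]<30)&(H[...,2]>150),600,(100,20,480,300))[:4]:print("white",cv2.approxPolyDP(b,5,True)[:,0].tolist())
E
python3 chk.py
```

```text
29.05 [0.669 0.047 0.087] tilt 41.102393611598536 psi 0.22741521044746532 [-0.041  0.032 -4.519] [-0.15   0.893 -0.085] 87.99367542058462 11.554422743592783 [-0.199  0.203  2.164  1.671  0.317 -1.969]
dark [152.9 234.4] [151.8  63.7] 74.4
dark [277.5 228. ] [142.  39.] 90.0
dark [117.9 187.2] [ 71.5 225.1] 15.5
dark [222.5 279.5] [39. 63.] 90.0
white [[346, 24], [224, 28], [213, 116], [105, 124], [108, 174], [140, 158], [167, 159], [176, 271], [189, 269], [191, 258], [219, 258], [226, 251], [188, 244], [189, 237], [223, 237], [220, 224], [187, 223], [186, 215], [222, 214], [224, 201], [186, 200], [186, 191], [220, 191], [219, 171], [265, 156], [292, 156], [294, 254], [321, 270], [332, 294]]
```

Emit:
move_arm(plan=[-3.2,-0.3,-1.6,-0.43,1.88,0,8,-3.2,-0.3,-1.7,-0.43,1.88,0,8,-3.2,-0.3,-1.8,-0.43,1.88,0,8,-3.2,-0.3,-1.9,-0.43,1.88,0,8,-3.2,-0.3,-1.9,-0.43,1.88,0,8,-3.2,-0.3,-2,-0.43,1.88,0,8,-3.2,-0.3,-2.1,-0.43,1.88,0,8,-3.2,-0.3,-2.2,-0.42,1.88,-0.39,8,-3.2,-0.3,-2.3,-0.41,1.89,-0.39,8,-3.2,-0.3,-2.3,-0.4,1.89,-0.39,8,-3.2,-0.3,-2.4,-0.39,1.89,-0.39,8,-3.2,-0.3,-2.5,-0.37,1.89,-0.39,8])

```text
time: 30.3
eef_pos: [0.6291, 0.0437, 0.0607]
tcp_rot: [0.62, 0.753, 0.171, 0.139]
contact_force: [0.6, 0.1, -4.6]
opening: 0.136
finger_force: 88.0
```

Emit:
move_arm(plan=[0,0,-2.5,-0.36,1.9,-0.39,8,0,0,-2.6,-0.35,1.9,-0.39,8,0,0,-2.6,-0.33,1.9,-0.39,8,0,0,-2.7,-0.32,1.9,-0.39,8,0,0,-2.7,-0.31,1.9,-0.39,8,0,0,0,0,0,0,8])

```text
time: 30.9
eef_pos: [0.6301, 0.0436, 0.048]
tcp_rot: [0.642, 0.754, 0.106, 0.09]
contact_force: [-0.5, 0.8, -4.7]
opening: 0.137
finger_force: 88.2
```

```bash
python3 chk.py; python3 - <<'E'
from look import *
# upper-view estimate of plate slope: corners of the white plate in the top view under two tilt assumptions
t=grab("top");s=t["s"];M=R.from_quat(s["tcp_rot"]).as_matrix();p=s["eef_pos"]
for b in (-3.2,0,3.2):
    Q=M@R.from_euler('x',b,degrees=True).as_matrix();z,y,x=Q[:,2],Q[:,1],Q[:,0]
    for w in(.075,-.075):print(b,"low edge",(p+.008*z-.091*y+w*x).round(3),pix(t,p+.008*z-.091*y+w*x).round(1),"high",pix(t,p+.008*z+.029*y+w*x).round(1))
H=t["hsv"].astype(int)
for c in blobs((H[...,1]<30)&(H[...,2]>185),60,(225,120,330,250)):print(cv2.minAreaRect(c),cv2.approxPolyDP(c,4,True)[:,0].tolist())
E
```

```text
30.9 [0.63  0.044 0.048] tilt 74.05171469542339 psi 0.1598461286138599 [-0.474  0.795 -4.676] [-0.007  0.226 -0.008] 88.17235391121358 11.666099933364617 [-0.122  0.283  1.972  0.133  0.623 -0.38 ]
dark [212.5 159.5] [225. 279.] 0.0
dark [246.5 228. ] [142. 111.] 90.0
dark [159.2 232.3] [149.6  67.7] 78.7
dark [318. 281.] [36. 38.] 90.0
white [[106, 123], [118, 255], [130, 256], [122, 163], [167, 158], [175, 259], [244, 259], [258, 245], [257, 165], [265, 156], [292, 156], [295, 249], [320, 269], [333, 266], [340, 117]]
-3.2 low edge [0.536 0.104 0.011] [252.4 218.3] high [243.6 174.8]
-3.2 low edge [ 0.56  -0.044  0.01 ] [307.1 208. ] high [299.4 164.4]
0 low edge [0.534 0.104 0.015] [252.4 218.8] high [243.7 174.9]
0 low edge [ 0.558 -0.044  0.015] [307.2 208.5] high [299.3 164.5]
3.2 low edge [0.532 0.104 0.02 ] [252.4 219.2] high [243.7 175. ]
3.2 low edge [ 0.556 -0.044  0.02 ] [307.4 208.9] high [299.3 164.6]
((269.0, 143.5), (87.99998474121094, 46.99999237060547), 0.0) [[225, 120], [225, 167], [273, 157], [313, 157], [309, 120], [279, 120], [278, 134], [246, 138], [243, 122], [252, 120]]
((289.326904296875, 172.63461303710938), (13.139781951904297, 23.141704559326172), 78.69007110595703) [[301, 177], [299, 165], [277, 169]]
((247.0, 181.5), (6.0, 17.0), 0.0) [[249, 173], [244, 175], [247, 190]]
```

```bash
python3 - <<'E'
from look import *
t=grab("wrist");s=t["s"];M=R.from_quat(s["tcp_rot"]).as_matrix();p=s["eef_pos"]
for b in(-4,-2,0,2,4):
    Q=M@R.from_euler('x',b,degrees=True).as_matrix();z,y,x=Q[:,2],Q[:,1],Q[:,0]
    print(b,[pix(t,p+.005*z+h*y+.075*x).round(1).tolist() for h in(-.091,.029)],"rail inner L",[pix(t,p-.019*z+h*y+.055*x).round(1).tolist() for h in(-.069,-.055,-.007,.007)], "low z",[(p+.011*z+h*y)[2].round(4) for h in(-.091,.029)])
H=t["hsv"].astype(int)
w=((H[...,1]<30)&(H[...,2]>150))
for r in(135,145):print("white runs",r,np.flatnonzero(np.diff(w[r,60:420].astype(int)))+60)
c=H[200,:,2];dk=c<80;print("dark row200",np.flatnonzero(np.diff(dk[60:420].astype(int)))+60)
E
```

```text
-4 [[104.2, 125.0], [345.3, 117.4]] rail inner L [[118.0, 169.4], [145.6, 168.5], [258.6, 167.5], [295.0, 167.9]] low z [np.float64(0.0065), np.float64(0.0476)]
-2 [[100.7, 125.3], [344.6, 117.4]] rail inner L [[116.5, 170.3], [145.1, 169.3], [260.3, 167.6], [296.7, 167.8]] low z [np.float64(0.0094), np.float64(0.0465)]
0 [[97.2, 125.6], [343.8, 117.3]] rail inner L [[115.2, 171.2], [144.7, 170.0], [262.0, 167.6], [298.4, 167.7]] low z [np.float64(0.0123), np.float64(0.0454)]
2 [[93.8, 126.0], [342.9, 117.3]] rail inner L [[114.0, 172.1], [144.4, 170.7], [263.7, 167.7], [300.1, 167.6]] low z [np.float64(0.0153), np.float64(0.0443)]
4 [[90.5, 126.3], [342.0, 117.3]] rail inner L [[113.0, 173.1], [144.3, 171.4], [265.4, 167.8], [301.7, 167.5]] low z [np.float64(0.0183), np.float64(0.0433)]
white runs 135 [105 117 123 313 325 340]
white runs 145 [106 117 123 339]
dark row200 [ 98 109 124 168 260 294]
```

The wrist view confirms the plate kept its pose in the grip, offset about 3° from the tool as planned. I continue lowering to flat, just clear of the bench.

Emit:
move_arm(plan=[0,0,-2.8,-0.3,1.91,-0.39,8,0,0,-2.8,-0.28,1.91,-0.39,8,0,0,-2.9,-0.27,1.91,-0.39,8,0,0,-2.9,-0.26,1.91,-0.39,8,0,0,-2.9,-0.24,1.91,-0.39,8,0,0,-3,-0.23,1.92,-0.39,8,0,0,-3,-0.22,1.92,-0.39,8,0,0,-3,-0.2,1.92,-0.39,8,0,0,-3,-0.19,1.92,-0.39,8,0,0,-2,-0.18,1.92,-0.39,8,0,0,0,0,0,0,8,0,0,0,0,0,0,8])

```text
time: 32.25
eef_pos: [0.6302, 0.043, 0.0201]
tcp_rot: [0.674, 0.738, -0.021, -0.019]
contact_force: [0.5, 0.1, -4.7]
opening: 0.136
finger_force: 88.3
```

```bash
python3 chk.py
```

```text
32.25 [0.63  0.043 0.02 ] tilt 86.82061099706672 psi 0.09137678886862224 [ 0.476  0.113 -4.677] [ 0.058 -0.22   0.006] 88.3007988310419 11.622486416240196 [-0.088  0.464  1.768 -0.012  0.965 -0.172]
dark [288.5 228. ] [142. 193.] 90.0
dark [159.2 231.8] [148.   64.8] 80.0
dark [112. 281.] [36. 24.] 90.0
dark [338.1  67.1] [12.6 94.4] 2.3
white [[340, 117], [219, 115], [106, 123], [121, 274], [133, 276], [121, 164], [165, 157], [179, 176], [187, 296], [188, 289], [197, 297], [205, 289], [211, 297], [210, 288], [194, 286], [193, 278], [230, 280], [233, 270], [227, 275], [224, 267], [195, 267], [191, 258], [248, 262], [261, 248], [265, 156], [292, 156], [302, 168], [300, 249], [323, 263], [334, 260]]
white [[467, 64], [460, 73], [465, 86], [448, 101], [440, 98], [445, 91], [425, 80], [431, 103], [427, 94], [442, 90], [433, 104], [442, 116], [436, 123], [430, 105], [426, 114], [418, 108], [422, 104], [414, 105], [414, 124], [399, 142], [397, 165], [416, 170], [410, 181], [431, 206], [432, 230], [427, 228], [453, 249], [445, 214], [435, 206], [440, 193], [457, 193], [471, 272], [479, 280], [479, 65], [477, 72], [469, 65], [466, 70]]
```

Emit:
move_arm(plan=[0,0,-2,0,0,0,8,0,0,-2,0,0,0,8,0,0,-1,0,0,0,8,0,0,0,0,0,0,8])

```text
time: 32.7
eef_pos: [0.6306, 0.0426, 0.0164]
tcp_rot: [0.674, 0.738, -0.021, -0.018]
contact_force: [-2.9, -2.1, 3.1]
opening: 0.139
finger_force: 89.2
```

Emit:
move_arm(plan=[0,0,-1,0,0,0,8,0,0,-1,0,0,0,8,0,0,0,0,0,0,8])

```text
time: 33.0
eef_pos: [0.6316, 0.0423, 0.0151]
tcp_rot: [0.674, 0.738, -0.021, -0.017]
contact_force: [-2.4, -2.7, 6.0]
opening: 0.135
finger_force: 89.7
```

Emit:
move_arm(plan=[0,0,-1,0,0,0,8,0,0,-1,0,0,0,8,0,0,0,0,0,0,8])

```text
time: 33.3
eef_pos: [0.6315, 0.0423, 0.0149]
tcp_rot: [0.674, 0.738, -0.021, -0.018]
contact_force: [-6.0, -2.7, 13.9]
opening: 0.139
finger_force: 91.0
```

```bash
python3 chk.py | head -1
```

```text
33.3 [0.632 0.042 0.015] tilt 86.82672133546683 psi 0.0912415957851062 [-6.044 -2.727 13.882] [0.035 0.875 0.071] 90.97742303274572 11.905712244017657 [-0.088  0.474  1.765 -0.015  0.957 -0.171]
```

The robot-side edge touched first, so the plate still needs about 2.5° more. I turn it down onto the bench.

Emit:
move_arm(plan=[0,0,0,-0.09,0.9,0,8,0,0,0,-0.09,0.9,0,8,0,0,0,0,0,0,8])

```text
time: 33.65
eef_pos: [0.6321, 0.0424, 0.0157]
tcp_rot: [0.674, 0.738, -0.033, -0.028]
contact_force: [-8.1, -3.8, 16.7]
opening: 0.134
finger_force: 91.3
```

```bash
python3 chk.py | head -1
```

```text
33.65 [0.632 0.042 0.016] tilt 85.04755982694758 psi 0.0913230258659978 [-8.088 -3.834 16.734] [0.034 1.1   0.123] 91.28431756049395 11.42590597867241 [-0.086  0.488  1.743 -0.021  0.995 -0.165]
```

Force and height went up, so that was the wrong way: the box-side edge is the one touching. I turn back to a vertical tool.

Emit:
move_arm(plan=[0,0,2,0.09,-0.9,0,8,0,0,0,0.09,-0.9,0,8,0,0,0,0.09,-0.9,0,8,0,0,0,0.09,-0.9,0,8,0,0,0,0,0,0,8])

```text
time: 34.2
eef_pos: [0.6313, 0.0426, 0.0143]
tcp_rot: [0.674, 0.738, -0.008, -0.007]
contact_force: [-1.5, -3.5, 5.8]
opening: 0.137
finger_force: 89.8
```

```bash
python3 chk.py | head -1
```

```text
34.2 [0.631 0.043 0.014] tilt 88.77402332254637 psi 0.09098889990268992 [-1.474 -3.483  5.756] [-0.111 -0.06   0.089] 89.80056368513033 11.671982505558631 [-0.091  0.458  1.788 -0.007  0.916 -0.177]
```

Emit:
move_arm(plan=[0,0,0,0.09,-0.9,0,8,0,0,0,0.05,-0.5,0,8,0,0,0,0,0,0,8])

```text
time: 34.55
eef_pos: [0.6314, 0.0426, 0.0143]
tcp_rot: [0.674, 0.739, 0.001, 0.001]
contact_force: [1.1, -2.7, 5.2]
opening: 0.139
finger_force: 89.6
```

```bash
python3 chk.py | head -1
```

```text
34.55 [0.631 0.043 0.014] tilt 89.83292200193318 psi 0.09109859196254584 [ 1.11  -2.733  5.235] [-0.059  0.315  0.131] 89.64377403259277 11.906539487421904 [-0.092  0.448  1.803 -0.001  0.888 -0.183]
```

It is flat (the lowest height is at about 90–91°, with light contact). I release gently and withdraw straight up.

Emit:
move_arm(plan=[0,0,0,-0.03,0.3,0,11,0,0,0,0,0,0,13,0,0,0,0,0,0,15,0,0,0,0,0,0,17,0,0,0,0,0,0,20,0,0,0,0,0,0,24,0,0,0,0,0,0,28,0,0,0,0,0,0,28,0,0,10,0,0,0,28,0,0,25,0,0,0,28,0,0,45,0,0,0,28,0,0,45,0,0,0,28], newtons=20)

```text
time: 35.8
eef_pos: [0.6295, 0.043, 0.1394]
tcp_rot: [0.674, 0.739, -0.003, -0.002]
contact_force: [1.7, -0.0, -0.2]
opening: 0.328
finger_force: 0.0
```

Emit:
move_arm(plan=[0,0,45,0,0,0,28,-30,-20,40,0,0,0,28,-40,-30,40,0,0,0,28,-40,-40,0,0,0,0,28,-40,-40,0,0,0,0,28,-20,-45,0,0,0,0,28,0,-45,0,0,0,0,28,0,-45,0,0,0,0,28,0,0,0,0,0,0,28])

```text
time: 36.7
eef_pos: [0.4799, -0.2093, 0.2528]
tcp_rot: [0.676, 0.737, -0.003, -0.0]
contact_force: [-0.6, 0.2, 0.4]
opening: 0.327
finger_force: 0.0
```

```bash
python3 - <<'E'
from look import *
t=grab("top");s=grab("scene");d=grab("wrist");print(s["s"]["time"],s["s"]["eef_pos"],s["s"]["contact_force"])
im=np.zeros((600,800,3),np.uint8)
im[:300,:400]=cv2.resize(t["color"][100:310,160:440],(400,300));im[:300,400:]=cv2.resize(s["color"][120:330,60:340],(400,300))
im[300:,:400]=cv2.resize(d["color"],(400,300));im[300:,400:]=cv2.resize(t["color"],(400,300))
cv2.imwrite("pics/fin.png",im[...,::-1])
H=t["hsv"].astype(int)
for c in blobs((H[...,1]<30)&(H[...,2]>215),60,(225,160,330,240)):
    r=cv2.minAreaRect(c);P=np.array([on(t,p,.006)[:2] for p in cv2.boxPoints(r)]);print("cover",P.round(4).tolist(),P.mean(0),np.linalg.norm(P-np.roll(P,1,0),axis=1))
E
```

```text
36.75 [ 0.47999599 -0.2068961   0.25239044] [ 0.46533251  0.29804298 -0.38876503]
cover [[0.6524, 0.1233], [0.6661, -0.0281], [0.5456, -0.0387], [0.532, 0.1113]] [0.59902222 0.0419727 ] [0.12100048 0.15196768 0.1209465  0.15061937]
```

View pics/fin.png

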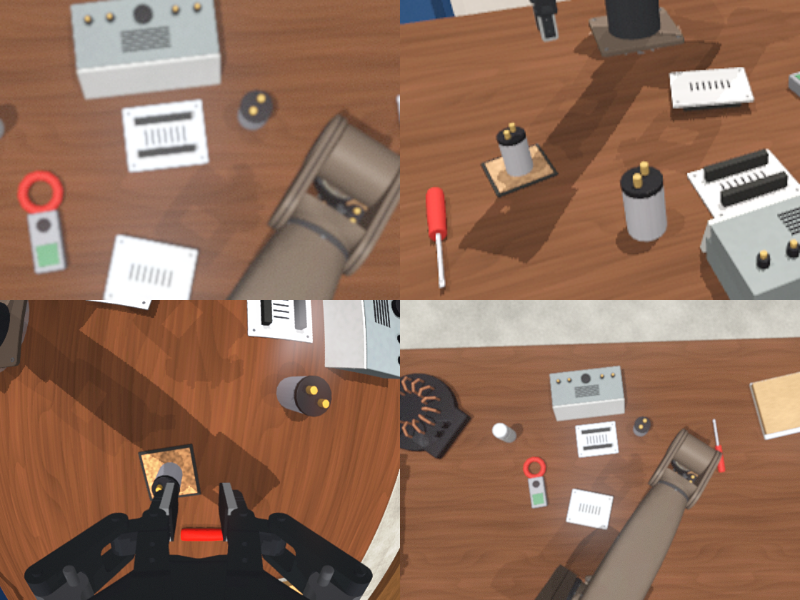

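The final picture shows the cover flat in front of the box with both rails up, measuring 121 × 151 mm from above. The resistor stands upright on the mat, the other things are in place, and the arm is clear.

```bash
python3 -c "
from plant import order
print(order.sign_off())"
```

```text
the job is handed in; nothing more can be done
None
```

The job is handed in at about 37 s: the resistor stands on the mat, the cover was leaned on the box on its own and then lowered flat with its foot rails up, and the clamp meter, spray can and screwdriver were not touched.

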